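# Nip a forked distance piece under a gearbox's knurled collar

### The arm

A 7-joint arm with a two-finger parallel gripper is mounted at the origin on the work surface. World frame = base frame: x ahead of the robot, y to its left, z up, the work surface at z = 0. Lengths are in m, angles in rad, forces in N, time in s.
With the tool pointing down it reaches from about 0.425 to 0.975 m from the base axis. Payload 16.7 kg.
Tool frame: the origin (TCP) lies between the finger pads; the fingertips stand 17 mm ahead of it and the grasp point (between the pads) lies 2 mm behind it; z points along the fingers, y is the direction in which the jaws open and shut (so a half turn about z gives the same grasp; the last joint's range is limited). The gripper opens to 85 mm and grips with 20 to 120 N. Pads are 22 mm wide; open, the fingers measure 114 mm over their backs; the gripper's body (76 mm by 85 mm) begins 54 mm behind the grasp point. The pads swing forward as they close: fully open they stand 13 mm farther back than shut.
Start: joints at [-1.389, 0.426, 0.074, 1.606, -0.034, 1.111, -0.067], TCP at [0.219, 0.638, 0.248] pointing down, gripper open.
Joint ranges: [-2.85, 2.85], [-0.5, 2.14], [-1.23, 1.37], [0.21, 2.46], [-1.02, 4.16], [0.16, 2.05], [-2.73, 2.73]. Speed limits (rad/s): [1.89, 1.89, 2.39, 2.39, 3.01, 3.01, 3.01].

### API

Orientations are given as a unit quaternion [w, x, y, z].
In Python, from rig import state, camera, hand_in, silhouettes, mark_of gives the robot as it stands.
- The arm moves only by the tool carry_out, never from a script. Its argument "steps" is a list of rows, each an object with "hand": the opening, from 0 (shut) to 1 (fully open); "dp": the shift along the tool's x, y, z as a fraction of full scale, a list of three; "yaw": the turn about the tool's z as a fraction of full scale. A call has exactly 5 rows; each row shifts and turns the commanded pose from where the row before left it, along the tool's axes as they then stand; what a row does not reach is not made up. Full scale, the value 1, is 0.03 m for a shift and 0.12 rad for a turn. A row lasts 1/8 s, in which the tool goes at most 62.5 mm and 10.7 degrees, less where a joint would pass 70% of its speed; a pose out of reach is approached as far as the arm can. A call with a number of a shift or a turn outside -1 to 1 is refused whole. A call with a gripper value outside its range is refused whole. The fingers move at their own pace and stop on an object; "grip_force" is the grip in N (left out, the last holds). Time passes only in rows, so rows that do not move let the fingers close, or fill a call up. It gives the time, the measured TCP pose, the force and the opening at its end, in the units of the state.
- state(): the state, without advancing time (a new reading comes with each control period).
- camera(name): name is "scene" or "side" or "wrist"; returns a dict with "pixels" (400x640x3 uint8, red, green, blue), "range_z" (400x640 float32, m along the optical axis (not along the pixel's ray), 0 where there is no reading), "fx", "fy", "cx", "cy" (pixels), "eye" and "attitude" of the camera in the world; the wrist camera has in their place "T_tool_cam" (4x4, takes a point from camera to tool coordinates, whose origin is the TCP and whose axes are the flange's). Camera axes: x right, y down, z forward; pixel columns grow to the right and rows downward; lengths in m; the calibration is good to about 2 mm. The wrist camera is an equidistant fisheye: a pixel r from the principal point sees the ray r / f radians off the axis. A picture is of the moment at which its call begins: read the wrist's pose just before it.
- hand_in(): hands the job in, once; it reports no verdict.
Trained networks look in the newest picture that a camera, given by its name, has taken for a name from the list of things; names that differ only in an ending like _2 or _b are one class to them, and where a whole thing is asked for, a point or a joint stands for the part that bears it (a point fixed in the world has none). Each returns a list of dicts, best first, with "p" (0 to 1); they miss things now and then, are a little off and sometimes report something else, mostly with a low value. They report only what shows in the picture. A call takes as long as a camera call. They do not tell look-alikes from the thing itself.
- silhouettes(query, camera): "region" (400x640 bool, what is visible of it) and "location" ([row, column] in pixels, amid what is visible of it).
- mark_of(query, camera): "location" ([row, column] in pixels: a listed point, or the origin of a listed thing).
The state is a dict: "clock": time; "joint_pos": joint angles; "qvel": joint speeds; "joint_torque": joint torques, N m; "tcp_pos": TCP position; "ee_rot": TCP orientation; "ft_force": force on the tool from outside, world axes, zero at the start; "torque": the same for the moment, N m; "gripper_width": opening from 0.0 (shut) to 1.0 (fully open).
Only numpy, scipy, OpenCV 4.12 (cv2) and the standard library are available. Lean on these libraries where they do the work, as an engineer would, in place of code of your own. Each camera call takes 0.05 s, during which the arm holds its last target.

### The job

Slide the forked aluminium distance piece under the knurled collar and fully home around the threaded post on the gearbox case, flat on the case. Then spin the collar down until its washer just nips the piece: finger-tight, no tighter than a light grip will turn it, and leave it so. Do not ram the post or disturb the sprocket, the bearing and the brass nut lying nearby.

Things in the scene. Friction and masses are not known exactly. Their poses are not given: they have to be found in the camera images.
- fork: loose forked distance piece of plain aluminium, 0.2 to 0.4 kg. Origin: slot's centre, at the underside. Slot 20 mm wide, open to +x (round prong tips end at x=+26 mm; 52 mm over both prongs), ending in a flat wall at x=-8 mm: with the post against it the origin is on the post's axis. Fork 24 mm thick (z 0 to 24). Behind it, x -34 to -87 mm, a bar 16 mm wide carries an upright fin handle
- fin (a point): centre of the fork's fin handle, at x = -65, z = 36 mm in the fork's frame; the fin is 42 mm long along the fork's x, 14 mm thick along y and reaches from z = 24 to 49 mm. Pinch it across its thickness
- case: blue steel gearbox case, fixed, 130 x 120 mm (x, y) and 60 mm high, on a foot flange 180 x 140 x 8 mm. Origin: centre of its underside, on the table. The post stands on the middle of its flat top
- post: fixed upright threaded steel post, 16 mm diameter, 76 mm tall; origin at its foot, on the case's top, z up along its axis
- collar: knurled steel collar on the post, 42 mm diameter, 30 mm high including a slightly soft fibre washer (36 mm diameter, 3 mm high) under it. Origin: on the axis at the washer's underside. It starts 30 to 36 mm above the case's top and can go down to 20 mm above it. Right-hand thread, 16 mm lead: turned clockwise seen from above it goes down 2.55 mm per radian
- collar_top (a point): centre of the collar's top face, 30 mm above its underside. The thread is self-locking: about 0.06 N m turns the collar, pushing along the axis does not, and it stays where it is left. From the washer's first touch on the fork the clamping force grows by roughly 20 N per 0.1 rad, and the torque by about 0.01 N m per N: fingers gripping lightly, with some 6 N, slip on the knurl once it is snug
- sprocket: bystander: dark chain sprocket lying flat, 80 mm across, 18 mm high at its hub; origin at the centre of its underside
- bearing: bystander: steel ball bearing lying flat, 48 mm across, 14 mm high; origin at the centre of its underside
- spare_nut: bystander: round brass nut lying flat, 32 mm across, 16 mm high; origin at the centre of its underside
There are look-alikes about, which are no part of the job. What is shaped like the fork but green is not meant.

How it is judged:
By the outcome, as a careful person would: the job done as asked, in the order asked, and still so for the second after the job is handed in, with the robot touching nothing.
It also fails if it takes over 72 s, if anything falls off the work surface, if the arm or the gripper's body presses on something with over 40 N, if the wrist force passes 120 N, or if a joint passes its speed limit or range.

## Working session

There is one attempt and no reset: what is moved stays moved. The work goes in short steps, Python scripts to look and compute and a tool call to move; the robot and the scene stay as the last step left them, time stands still between calls to the robot, and variables do not carry over. Pictures are saved under pics/ and viewed, and the job is handed in when it is done.

Besides the shell and the picture viewer there is one more tool, called after "Emit:" as a command line: name --argument value ..., lists and objects as JSON in quotes. carry_out: Moves the arm, as the interface text tells. Shift numbers are shares of 0.03 m and turn numbers shares of 0.12 rad, none past 1 either way. Its arguments: {"type":"object","properties":{"steps":{"type":"array","items":{"type":"object","properties":{"hand":{"type":"number"},"dp":{"type":"array","items":{"type":"number","minimum":-1,"maximum":1}},"yaw":{"type":"number","minimum":-1,"maximum":1}}}},"grip_force":{"type":"number"}},"required":["steps"]}

```bash
ls; mkdir -p pics
cat > h.py <<'E'
import numpy as np,cv2
from rig import state,camera,hand_in,silhouettes,mark_of
from scipy.spatial.transform import Rotation as R
def q2R(q): return R.from_quat([q[1],q[2],q[3],q[0]]).as_matrix()
def att(a):
    a=np.array(a,float)
    return q2R(a) if a.shape==(4,) else a
def pt(c,r,col,z=None):
    # world point of pixel for fixed camera; z given => intersect plane
    A=att(c["attitude"]); e=np.array(c["eye"])
    d=np.array([(col-c["cx"])/c["fx"],(r-c["cy"])/c["fy"],1.])
    if z is None: return e+A@d*c["range_z"][int(round(r)),int(round(col))]
    w=A@d; return e+w*(z-e[2])/w[2]
def proj(c,P):
    A=att(c["attitude"]); p=A.T@(np.array(P)-np.array(c["eye"]))
    return c["cy"]+c["fy"]*p[1]/p[2], c["cx"]+c["fx"]*p[0]/p[2]
def cloud(c):
    A=att(c["attitude"]); e=np.array(c["eye"]); z=c["range_z"]
    v,u=np.mgrid[0:z.shape[0],0:z.shape[1]]
    P=np.stack([(u-c["cx"])/c["fx"]*z,(v-c["cy"])/c["fy"]*z,z],-1)@A.T+e
    P[z==0]=np.nan
    return P
def save(n,img): cv2.imwrite("pics/"+n+".png",img[...,::-1])
E
python3 - <<'E'
from h import *
s=state();print({k:np.round(v,3).tolist() for k,v in s.items()})
for n in("scene","side","wrist"):
    c=camera(n);save(n+"0",c["pixels"]);print(n,{k:np.round(v,3).tolist() for k,v in c.items() if k not in("pixels","range_z")})
    for q in("fork","fin","collar","collar_top","case","post","sprocket","bearing","spare_nut"):
        print(q,[(round(float(d["p"]),2),np.round(d["location"]).tolist()) for d in mark_of(q,n)][:4])
print(state()["clock"])
E
```

```text
pics
{'clock': 0.0, 'joint_pos': [-1.39, 0.427, 0.074, 1.607, -0.034, 1.111, -0.067], 'qvel': [0.001, 0.0, -0.0, -0.001, 0.001, -0.0, -0.0], 'joint_torque': [0.001, -94.98, 3.761, -46.355, 0.019, 0.009, -0.0], 'tcp_pos': [0.219, 0.638, 0.248], 'ee_rot': [-0.0, 0.165, 0.986, -0.001], 'ft_force': [-0.358, -0.059, 0.703], 'torque': [-0.003, -0.03, -0.048], 'gripper_width': 0.999}
scene {'fx': 386.069, 'fy': 386.069, 'cx': 315.715, 'cy': 202.707, 'eye': [0.855, 0.308, 0.58], 'attitude': [-0.161, 0.389, 0.836, -0.352]}
fork [(0.82, [324.0, 366.0]), (0.73, [232.0, 398.0]), (0.45, [193.0, 207.0])]
fin [(0.91, [287.0, 384.0]), (0.69, [244.0, 418.0])]
collar [(0.62, [193.0, 205.0])]
collar_top [(0.55, [181.0, 203.0])]
case [(0.91, [223.0, 215.0])]
post [(0.58, [207.0, 210.0]), (0.55, [287.0, 384.0]), (0.53, [182.0, 202.0])]
sprocket [(0.86, [250.0, 307.0])]
bearing [(0.58, [216.0, 338.0]), (0.36, [288.0, 384.0])]
spare_nut [(0.84, [301.0, 251.0]), (0.58, [204.0, 207.0])]
side {'fx': 419.451, 'fy': 419.451, 'cx': 316.122, 'cy': 198.44, 'eye': [0.362, -0.611, 0.542], 'attitude': [-0.449, 0.885,
[... 172 characters left out ...]
, [253.0, 397.0])]
case [(0.65, [293.0, 391.0]), (0.29, [217.0, 392.0]), (0.19, [250.0, 265.0])]
post [(0.66, [268.0, 394.0]), (0.51, [245.0, 263.0]), (0.4, [294.0, 390.0])]
sprocket [(0.96, [229.0, 324.0]), (0.69, [294.0, 391.0])]
bearing [(0.77, [248.0, 266.0])]
spare_nut [(0.67, [216.0, 389.0])]
wrist {'fx': 309.707, 'fy': 309.707, 'cx': 321.882, 'cy': 199.45, 'T_tool_cam': [[0.001, -0.955, -0.297, 0.076], [1.0, 0.002, -0.0, 0.001], [0.001, -0.297, 0.955, -0.126], [0.0, 0.0, 0.0, 1.0]]}
fork [(0.88, [395.0, 173.0]), (0.59, [345.0, 75.0]), (0.56, [326.0, 92.0])]
fin [(0.83, [389.0, 148.0])]
collar []
collar_top []
case []
post []
sprocket []
bearing [(0.68, [345.0, 75.0])]
spare_nut []
1.5
```

View pics/scene0.png

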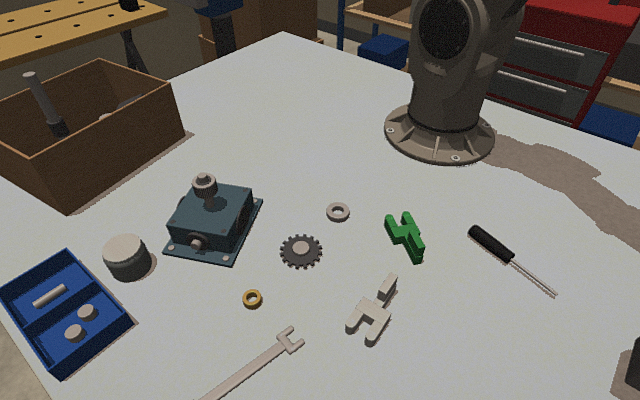

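View pics/side0.png

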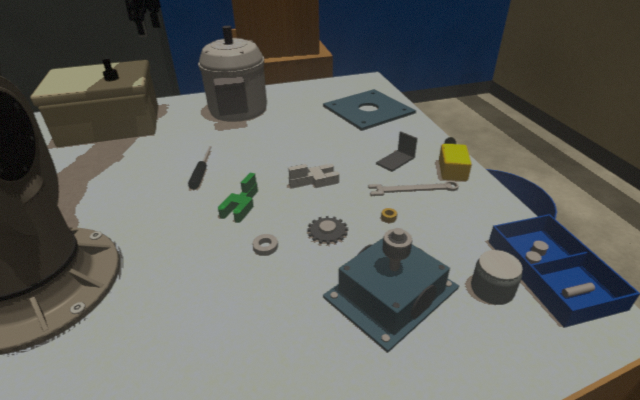

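View pics/wrist0.png

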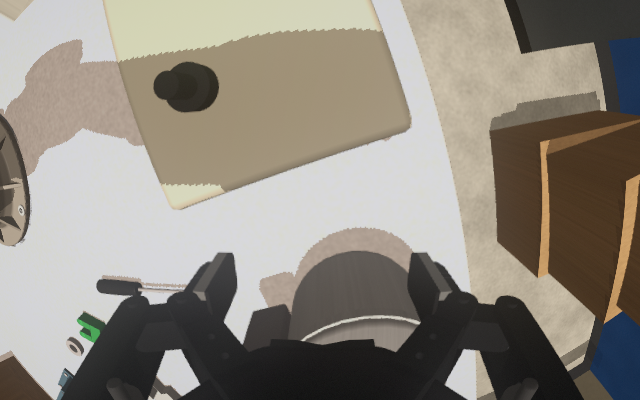

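Candidates for the fork: aluminium piece at scene (row 310, col 372) / side (175, 314); green look-alike at scene (235, 405) / side (198, 238); the open-ended wrench at scene (340, 285) has a forked end as well. By the description it's the aluminium one. I'll check that in a crop and measure it.

Run:
```python
from h import *
import pickle
S=camera("scene");D=camera("side")
pickle.dump((S,D),open("c0.pkl","wb"))
save("crop0",cv2.resize(S["pixels"][250:370,310:430],None,fx=4,fy=4,interpolation=cv2.INTER_CUBIC))
save("crop1",cv2.resize(S["pixels"][150:270,150:270],None,fx=4,fy=4,interpolation=cv2.INTER_CUBIC))
for n,c,b in(("scene",S,(250,370,330,420)),("side",D,(155,195,275,350))):
    P=cloud(c)[b[0]:b[1],b[2]:b[3]].reshape(-1,3)
    P=P[np.isfinite(P[:,0])]
    print(n,"table z",np.median(P[P[:,2]<.01][:,2]))
    t=P[(P[:,2]>.017)&(P[:,2]<.03)]; f=P[(P[:,2]>.042)&(P[:,2]<.055)]
    print("body top",len(t),t.mean(0),np.median(t[:,2]),"fin top",len(f),f.mean(0) if len(f) else 0, np.median(f[:,2]) if len(f) else 0)
    a=P[P[:,2]>.008]
    # fin direction
    if len(f)>5:
        (cx,cy),(w,h),ang=cv2.minAreaRect((f[:,:2]*1000).astype(np.float32));print("fin rect",cx,cy,w,h,ang)
    (cx,cy),(w,h),ang=cv2.minAreaRect((a[:,:2]*1000).astype(np.float32));print("all rect",cx,cy,w,h,ang)
for n,c,r,k in(("scene",S,181,203),("side",D,238,395)):
    print(n,"collartop z=.12..",pt(c,r,k,.125),pt(c,r,k))
    P=cloud(c).reshape(-1,3)
    if n=="scene": P=cloud(c)[150:270,150:270].reshape(-1,3)
    else: P=cloud(c)[220:345,320:465].reshape(-1,3)
    P=P[np.isfinite(P[:,0])]
    t=P[(P[:,2]>.056)&(P[:,2]<.064)]
    (cx,cy),(w,h),ang=cv2.minAreaRect((t[:,:2]*1000).astype(np.float32));print("case top rect",cx,cy,w,h,ang,np.median(t[:,2]))
    t=P[(P[:,2]>.088)]
    print("hist z", np.histogram(t[:,2],np.arange(.088,.145,.004)), t.mean(0))
print(state()["clock"])
```

```text
scene table z 0.0009357704849118909
body top 1148 [0.55681863 0.1701804  0.02433585] 0.024685312838028273 fin top 233 [0.51204221 0.16591331 0.04903251] 0.04964560138328378
fin rect 473.34857177734375 163.08436584472656 117.91883087158203 14.983298301696777 3.0786542892456055
all rect 500.2813720703125 164.375244140625 203.35806274414062 52.51593017578125 4.348617076873779
side table z 0.0008329986500382192
body top 492 [0.55351572 0.16367293 0.02346715] 0.024106140933441267 fin top 117 [0.5089082  0.16249014 0.04771076] 0.04858372817855727
fin rect 508.89019775390625 164.5738983154297 41.5230827331543 16.476469039916992 3.049670457839966
all rect 543.8192749023438 167.82398986816406 113.66173553466797 56.956642150878906 3.507556915283203
scene collartop z=.12.. [ 0.58985807 -0.18406467  0.125     ] [ 0.59177604 -0.18050836  0.1282906 ]
case top rect 588.8818359375 -186.35055541992188 134.34466552734375 127.43551635742188 27.398046493530273 0.061165618146713396
hist z (array([  0,   2,  12,  44,  40,  41,  34,  43,  74, 180,  18,  15,  43,
         0]), array([0.088, 0.092, 0.096, 0.1  , 0.104, 0.108, 0.112, 0.116, 0.12 ,
       0.124, 0.128, 0.132, 0.136, 0.14 , 0.144])) [ 0.59249122 -0.17857356  0.11978669]
side collartop z=.12.. [ 0.58151573 -0.18835361  0.125     ] [ 0.57994361 -0.19137272  0.12798347]
case top rect 586.08544921875 -187.03170776367188 131.00924682617188 127.12600708007812 27.024215698242188 0.06048980883346733
hist z (array([  0,   5,  26,  52,  63,  58,  55,  60, 185, 183,  20,  36,  49,
         0]), array([0.088, 0.092, 0.096, 0.1  , 0.104, 0.108, 0.112, 0.116, 0.12 ,
       0.124, 0.128, 0.132, 0.136, 0.14 , 0.144])) [ 0.5823059  -0.19534628  0.11931283]
1.6
```

View pics/crop0.png

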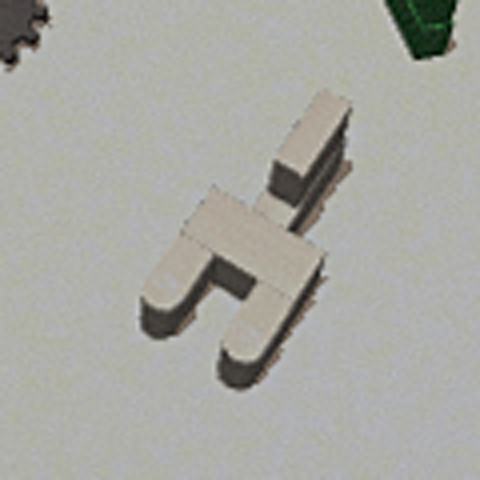

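View pics/crop1.png

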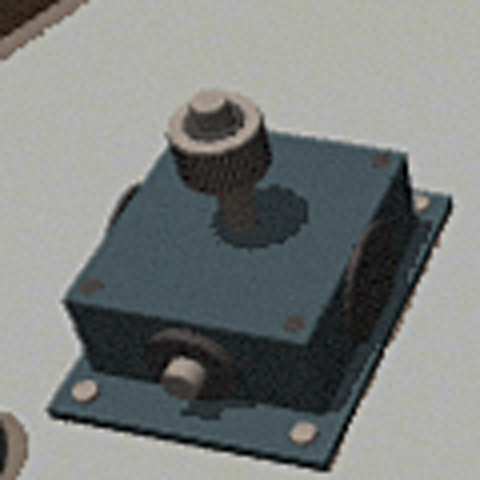

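The crop confirms the plain aluminium fork: prongs point towards the camera, fin at the far end. The second crop shows the collar high on the post with clear space beneath it. Next I'll fit the poses more precisely.

```bash
cat > fit.py <<'E'
from h import *
import pickle
from scipy.optimize import minimize,least_squares
S,D=pickle.load(open("c0.pkl","rb"))
def inside(q):  # top face signed: fork body top outline
    x,y=q[:,0],q[:,1]
    body=(x>-34)&(x<-8)&(abs(y)<26)
    pr=(x>=-8)&(x<10)&(abs(y)>10)&(abs(y)<26)
    tip=(x>=10)&(((x-18)**2+(abs(y)-18)**2<64)|((x<18)&(abs(y)>10)&(abs(y)<26)))
    bar=(x>-87)&(x<=-34)&(abs(y)<8)
    return body|pr|tip|bar
for n,c,b in(("scene",S,(250,370,330,420)),("side",D,(155,195,275,350))):
    P=cloud(c)[b[0]:b[1],b[2]:b[3]].reshape(-1,3);P=P[np.isfinite(P[:,0])]*1000
    t=P[(P[:,2]>20)&(P[:,2]<28)&(P[:,0]>450)][:,:2]; g=P[(P[:,2]<6)][:,:2]; f=P[(P[:,2]>45)&(P[:,2]<53)&(P[:,0]>470)][:,:2]
    def cost(p):
        a=p[2];Rm=np.array([[np.cos(a),-np.sin(a)],[np.sin(a),np.cos(a)]])
        q=(t-p[:2])@Rm
        qf=(f-p[:2])@Rm
        infin=(abs(qf[:,0]+65)<21)&(abs(qf[:,1])<7)
        qg=(g-p[:2])@Rm
        return -(inside(q).sum())-infin.sum()+inside(qg).sum()
    best=None
    for x in np.arange(560,590,2):
        for y in np.arange(155,182,2):
            for a in np.radians(np.arange(-4,14,2)):
                v=cost((x,y,a))
                if best is None or v<best[0]: best=(v,x,y,a)
    r=minimize(cost,best[1:],method="Nelder-Mead",options=dict(initial_simplex=np.array(best[1:])+np.array([[0,0,0],[2,0,0],[0,2,0],[0,0,.05]])))
    print(n,"fork",r.x[:2],np.degrees(r.x[2]),r.fun,len(t)+len(f))
    # post top
    w=(150,270,150,270) if n=="scene" else (220,345,320,465)
    P=cloud(c)[w[0]:w[1],w[2]:w[3]].reshape(-1,3);P=P[np.isfinite(P[:,0])]*1000
    top=P[(P[:,2]>134)&(P[:,2]<140)]; print("post top",top.mean(0),np.ptp(top,0),len(top))
    # collar side cylinder fit + top
    A=P[(P[:,2]>98)&(P[:,2]<119)]
    e=np.array(c["eye"])*1000
    s=least_squares(lambda p:np.hypot(A[:,0]-p[0],A[:,1]-p[1])-21,top.mean(0)[:2],loss="soft_l1")
    print("collar cyl",s.x,np.sqrt(np.mean(s.fun**2)))
    ct=P[(P[:,2]>119)&(P[:,2]<129)]
    rr=np.hypot(ct[:,0]-s.x[0],ct[:,1]-s.x[1]);k=(rr>10)&(rr<19)
    print("collar top z",np.median(ct[k,2]),k.sum(),"casetop",np.median(P[(P[:,2]>56)&(P[:,2]<64)][:,2]))
    for nm,w2 in (("sprocket",(.55,.0)),):pass
# bystanders
for n,c,l in(("scene",S,{"spr":(250,301),"bear":(211,338),"nut":(298,252)}),("side",D,{"spr":(229,327),"bear":(243,265),"nut":(214,389)})):
    for k,(r,u) in l.items(): print(n,k,np.round(pt(c,r,u,.014),3))
E
python3 fit.py
```

```text
scene fork [575.08090414 169.63985382] 4.041987467076206 -1121.0 1242
post top [ 588.07939809 -185.50916245  136.9460932 ] [16.20821858 15.5238601   5.2630986 ] 50
collar cyl [ 587.61745984 -187.42839394] 0.7984438070933336
collar top z 124.81831305820091 138 casetop 61.1656181467134
side fork [574.28128644 170.34405548] 5.622689691040173 -350.0 495
post top [ 585.98691144 -188.21537597  136.49155719] [14.79170837 15.9637535   4.25370171] 72
collar cyl [ 586.84792326 -186.59926891] 0.6783249389976692
collar top z 124.08978254644398 205 casetop 60.48980883346733
scene spr [ 0.53  -0.007  0.014]
scene bear [ 0.406 -0.016  0.014]
scene nut [ 0.659 -0.002  0.014]
side spr [ 0.525 -0.016  0.014]
side bear [ 0.403 -0.022  0.014]
side nut [ 0.657 -0.006  0.014]
```

```bash
cat > plan.py <<'E'
import numpy as np,sys
from h import *
def cur():
    s=state();M=q2R(s["ee_rot"]);return np.array(s["tcp_pos"]),np.arctan2(M[1,0],M[0,0]),s,M
def plan(target,yaw=None,rows=5,p=None,a=None,hand=None):
    """target world xyz, yaw = world angle of tool x (rad, unwrapped turn shortest); prints rows"""
    if p is None: p,a,_,_=cur()
    p=np.array(p,float);target=np.array(target,float)
    d=0 if yaw is None else yaw-a
    out=[]
    p0=p.copy();a0=a
    for i in range(rows):
        goal=p0+(target-p0)*(i+1)/rows
        w=goal-p
        tx=np.array([np.cos(a),np.sin(a),0]);ty=np.array([np.sin(a),-np.cos(a),0])
        v=np.array([w@tx,w@ty,-w[2]])/.03
        v=np.round(np.clip(v,-1,1),2)
        y=round(float(np.clip((-(a0+d*(i+1)/rows-a))/.12,-1,1)),2)
        p=p+.03*(v[0]*tx+v[1]*ty-v[2]*np.array([0,0,1]));a=a-.12*y
        out.append((v.tolist(),y))
    for i,o in enumerate(out): print('{"dp":%s,"yaw":%s}'%(o[0],o[1]),end=",\n" if i%5<4 else "\n--\n")
    print("end",p.round(4),np.degrees(a).round(2)); return p,a
E
python3 - <<'E'
from plan import *
import pickle
S,D=pickle.load(open("c0.pkl","rb"))
P=cloud(D)[20:115,40:270].reshape(-1,3);P=P[np.isfinite(P[:,0])]
k=(P[:,2]>.05)&(P[:,0]<.6)&(P[:,1]<.9)
for lo in (.05,.1,.15,.2,.25): 
    q=P[k&(P[:,2]>lo)]; print(lo,len(q),q.min(0).round(2),q.max(0).round(2))
p,a,s,M=cur();print(p,np.degrees(a))
plan([.510,.165,.20],a-2.732,25)
E
```

```text
0.05 9984 [-0.08  0.48  0.05] [0.51 0.72 0.29]
0.1 8077 [-0.08  0.48  0.1 ] [0.51 0.72 0.29]
0.15 4397 [-0.08  0.51  0.15] [0.51 0.72 0.29]
0.2 674 [0.09 0.56 0.2 ] [0.47 0.68 0.29]
0.25 205 [0.19 0.56 0.25] [0.25 0.68 0.29]
[0.2192736  0.63834316 0.24828099] 161.04007743390548
{"dp":[-0.57, -0.47, 0.06],"yaw":0.91},
{"dp":[-0.62, -0.41, 0.07],"yaw":0.91},
{"dp":[-0.66, -0.33, 0.06],"yaw":0.91},
{"dp":[-0.69, -0.26, 0.07],"yaw":0.91},
{"dp":[-0.72, -0.19, 0.06],"yaw":0.91}
--
{"dp":[-0.73, -0.1, 0.07],"yaw":0.91},
{"dp":[-0.75, -0.03, 0.06],"yaw":0.91},
{"dp":[-0.73, 0.06, 0.06],"yaw":0.92},
{"dp":[-0.73, 0.13, 0.07],"yaw":0.91},
{"dp":[-0.71, 0.22, 0.06],"yaw":0.91}
--
{"dp":[-0.68, 0.29, 0.07],"yaw":0.91},
{"dp":[-0.65, 0.36, 0.06],"yaw":0.91},
{"dp":[-0.6, 0.44, 0.07],"yaw":0.91},
{"dp":[-0.55, 0.49, 0.06],"yaw":0.91},
{"dp":[-0.49, 0.55, 0.07],"yaw":0.91}
--
{"dp":[-0.43, 0.61, 0.06],"yaw":0.91},
{"dp":[-0.37, 0.64, 0.06],"yaw":0.91},
{"dp":[-0.29, 0.68, 0.07],"yaw":0.91},
{"dp":[-0.21, 0.71, 0.06],"yaw":0.91},
{"dp":[-0.14, 0.73, 0.07],"yaw":0.91}
--
{"dp":[-0.05, 0.74, 0.06],"yaw":0.91},
{"dp":[0.02, 0.74, 0.07],"yaw":0.91},
{"dp":[0.11, 0.73, 0.06],"yaw":0.92},
{"dp":[0.19, 0.72, 0.06],"yaw":0.91},
{"dp":[0.26, 0.69, 0.07],"yaw":0.91}
--
end [0.51  0.165 0.2  ] 4.49
```

Run:
```python
from plan import *
p,a,s,M=cur()
p,a=plan([.215,.51,.29],None,5)
p,a=plan([.510,.165,.20],a-2.732,25,p,a)
```

```text
{"dp":[-0.25, -0.82, -0.28],"yaw":-0.0},
{"dp":[-0.25, -0.82, -0.28],"yaw":-0.0},
{"dp":[-0.25, -0.82, -0.27],"yaw":-0.0},
{"dp":[-0.25, -0.81, -0.28],"yaw":-0.0},
{"dp":[-0.26, -0.82, -0.28],"yaw":-0.0}
--
end [0.2152 0.51   0.29  ] 161.04
{"dp":[-0.52, -0.31, 0.12],"yaw":0.91},
{"dp":[-0.55, -0.25, 0.12],"yaw":0.91},
{"dp":[-0.58, -0.18, 0.12],"yaw":0.91},
{"dp":[-0.59, -0.13, 0.12],"yaw":0.91},
{"dp":[-0.6, -0.05, 0.12],"yaw":0.91}
--
{"dp":[-0.61, 0.0, 0.12],"yaw":0.91},
{"dp":[-0.6, 0.08, 0.12],"yaw":0.91},
{"dp":[-0.59, 0.14, 0.12],"yaw":0.92},
{"dp":[-0.57, 0.2, 0.12],"yaw":0.91},
{"dp":[-0.54, 0.26, 0.12],"yaw":0.91}
--
{"dp":[-0.51, 0.32, 0.12],"yaw":0.91},
{"dp":[-0.48, 0.38, 0.12],"yaw":0.91},
{"dp":[-0.43, 0.43, 0.12],"yaw":0.91},
{"dp":[-0.38, 0.47, 0.12],"yaw":0.91},
{"dp":[-0.33, 0.5, 0.12],"yaw":0.91}
--
{"dp":[-0.27, 0.54, 0.12],"yaw":0.91},
{"dp":[-0.21, 0.57, 0.12],"yaw":0.91},
{"dp":[-0.15, 0.59, 0.12],"yaw":0.91},
{"dp":[-0.08, 0.6, 0.12],"yaw":0.91},
{"dp":[-0.02, 0.6, 0.12],"yaw":0.91}
--
{"dp":[0.05, 0.61, 0.12],"yaw":0.91},
{"dp":[0.12, 0.59, 0.12],"yaw":0.91},
{"dp":[0.18, 0.58, 0.12],"yaw":0.92},
{"dp":[0.24, 0.55, 0.12],"yaw":0.91},
{"dp":[0.3, 0.53, 0.12],"yaw":0.91}
--
end [0.5101 0.165  0.2   ] 4.49
```

Emit:
carry_out --steps '[{"hand": 0.7, "dp": [-0.25, -0.82, -0.28], "yaw": 0}, {"hand": 0.7, "dp": [-0.25, -0.82, -0.28], "yaw": 0}, {"hand": 0.7, "dp": [-0.25, -0.82, -0.28], "yaw": 0}, {"hand": 0.7, "dp": [-0.25, -0.82, -0.28], "yaw": 0}, {"hand": 0.7, "dp": [-0.25, -0.82, -0.28], "yaw": 0}]' --grip_force 40

```text
clock: 2.22
tcp_pos: [0.2147, 0.509, 0.2907]
ee_rot: [-0.0, 0.165, 0.986, 0.0]
ft_force: [0.3, 0.5, 0.4]
gripper_width: 0.7
```

Emit:
carry_out --steps '[{"hand": 0.7, "dp": [-0.52, -0.31, 0.12], "yaw": 0.91}, {"hand": 0.7, "dp": [-0.55, -0.25, 0.12], "yaw": 0.91}, {"hand": 0.7, "dp": [-0.58, -0.18, 0.12], "yaw": 0.91}, {"hand": 0.7, "dp": [-0.59, -0.13, 0.12], "yaw": 0.91}, {"hand": 0.7, "dp": [-0.6, -0.05, 0.12], "yaw": 0.91}]'

```text
clock: 2.85
tcp_pos: [0.2741, 0.4405, 0.2723]
ee_rot: [-0.0, 0.426, 0.905, 0.0]
ft_force: [0.0, -0.5, -0.0]
gripper_width: 0.699
```

Emit:
carry_out --steps '[{"hand": 0.7, "dp": [-0.61, 0, 0.12], "yaw": 0.91}, {"hand": 0.7, "dp": [-0.6, 0.08, 0.12], "yaw": 0.91}, {"hand": 0.7, "dp": [-0.59, 0.14, 0.12], "yaw": 0.91}, {"hand": 0.7, "dp": [-0.57, 0.2, 0.12], "yaw": 0.91}, {"hand": 0.7, "dp": [-0.54, 0.26, 0.12], "yaw": 0.91}]'

```text
clock: 3.48
tcp_pos: [0.333, 0.3715, 0.2544]
ee_rot: [-0.0, 0.654, 0.756, 0.0]
ft_force: [0.1, 0.2, -0.4]
gripper_width: 0.701
```

Run:
```python
from plan import *
p,a,s,M=cur();print(p,np.degrees(a),np.round(s["joint_pos"],3),s["clock"])
plan([.51,.165,.18],np.radians(4.5),15)
```

```text
[0.33304198 0.37147807 0.25436749] 98.26780984904559 [-1.245  0.128  0.303  2.    -0.045  1.019 -0.776] 3.475
{"dp":[-0.51, 0.32, 0.17],"yaw":0.91},
{"dp":[-0.47, 0.38, 0.16],"yaw":0.91},
{"dp":[-0.43, 0.43, 0.17],"yaw":0.91},
{"dp":[-0.38, 0.47, 0.16],"yaw":0.91},
{"dp":[-0.33, 0.51, 0.17],"yaw":0.91}
--
{"dp":[-0.27, 0.54, 0.16],"yaw":0.91},
{"dp":[-0.2, 0.56, 0.17],"yaw":0.9},
{"dp":[-0.15, 0.59, 0.16],"yaw":0.91},
{"dp":[-0.08, 0.6, 0.17],"yaw":0.91},
{"dp":[-0.02, 0.6, 0.16],"yaw":0.91}
--
{"dp":[0.06, 0.61, 0.17],"yaw":0.91},
{"dp":[0.11, 0.59, 0.16],"yaw":0.91},
{"dp":[0.18, 0.58, 0.17],"yaw":0.91},
{"dp":[0.24, 0.55, 0.16],"yaw":0.91},
{"dp":[0.3, 0.52, 0.17],"yaw":0.91}
--
end [0.5099 0.1651 0.18  ] 4.49
```

Emit:
carry_out --steps '[{"hand": 0.7, "dp": [-0.51, 0.32, 0.17], "yaw": 0.91}, {"hand": 0.7, "dp": [-0.47, 0.38, 0.16], "yaw": 0.91}, {"hand": 0.7, "dp": [-0.43, 0.43, 0.17], "yaw": 0.91}, {"hand": 0.7, "dp": [-0.38, 0.47, 0.16], "yaw": 0.91}, {"hand": 0.7, "dp": [-0.33, 0.51, 0.17], "yaw": 0.91}]'

```text
clock: 4.1
tcp_pos: [0.3924, 0.3027, 0.2294]
ee_rot: [-0.0, 0.834, 0.552, 0.0]
ft_force: [0.4, -0.2, 0.3]
gripper_width: 0.698
```

Emit:
carry_out --steps '[{"hand": 0.7, "dp": [-0.27, 0.54, 0.16], "yaw": 0.91}, {"hand": 0.7, "dp": [-0.2, 0.56, 0.17], "yaw": 0.91}, {"hand": 0.7, "dp": [-0.15, 0.59, 0.16], "yaw": 0.91}, {"hand": 0.7, "dp": [-0.08, 0.6, 0.17], "yaw": 0.91}, {"hand": 0.7, "dp": [-0.02, 0.6, 0.16], "yaw": 0.91}]'

```text
clock: 4.72
tcp_pos: [0.4513, 0.2342, 0.2048]
ee_rot: [-0.0, 0.952, 0.307, 0.0]
ft_force: [0.2, 0.7, -0.2]
gripper_width: 0.699
```

Emit:
carry_out --steps '[{"hand": 0.7, "dp": [0.06, 0.61, 0.17], "yaw": 0.91}, {"hand": 0.7, "dp": [0.11, 0.59, 0.16], "yaw": 0.91}, {"hand": 0.7, "dp": [0.18, 0.58, 0.17], "yaw": 0.91}, {"hand": 0.7, "dp": [0.24, 0.55, 0.16], "yaw": 0.91}, {"hand": 0.7, "dp": [0.3, 0.52, 0.17], "yaw": 0.91}]'

```text
clock: 5.35
tcp_pos: [0.5105, 0.1657, 0.1799]
ee_rot: [-0.0, 0.999, 0.039, 0.0]
ft_force: [0.1, -0.4, -0.6]
gripper_width: 0.703
```

```bash
cat > wr.py <<'E'
from plan import *
def wcloud(c,s):
    T=np.array(c["T_tool_cam"]);z=c["range_z"];v,u=np.mgrid[0:400,0:640]
    dx,dy=u-c["cx"],v-c["cy"];r=np.hypot(dx,dy);th=r/c["fx"];rr=np.where(r<1e-6,1,r)
    t=np.tan(np.minimum(th,1.5))
    P=np.stack([dx/rr*t*z,dy/rr*t*z,z],-1)
    Q=P@T[:3,:3].T+T[:3,3]; W=Q@q2R(s["ee_rot"]).T+np.array(s["tcp_pos"])
    W[z==0]=np.nan;Q[z==0]=np.nan
    return W,Q
def wproj(c,s,X):
    T=np.array(c["T_tool_cam"]);q=q2R(s["ee_rot"]).T@(np.array(X)-np.array(s["tcp_pos"]));p=T[:3,:3].T@(q-T[:3,3])
    th=np.arctan2(np.hypot(p[0],p[1]),p[2]);h=np.hypot(p[0],p[1])
    return c["cy"]+c["fx"]*th*p[1]/h,c["cx"]+c["fx"]*th*p[0]/h
E
python3 - <<'E'
from wr import *
p,a,s,M=cur();c=camera("wrist");save("w1",c["pixels"])
print(p,np.degrees(a),np.round(s["joint_pos"],3))
W,Q=wcloud(c,s)
k=np.isfinite(W[...,0])&(W[...,2]>.045)&(W[...,2]<.053)&(np.hypot(W[...,0]-.51,W[...,1]-.165)<.05)
f=W[k];v,u=np.nonzero(k)
print(len(f),f.mean(0),cv2.minAreaRect((f[:,:2]*1000).astype(np.float32)),v.mean(),u.mean())
k=np.isfinite(W[...,0])&(W[...,2]>.018)&(W[...,2]<.028)&(np.hypot(W[...,0]-.56,W[...,1]-.165)<.07)
f=W[k];print(len(f),f.mean(0),np.median(f[:,2]),cv2.minAreaRect((f[:,:2]*1000).astype(np.float32)))
t=W[(W[...,2]<.01)];print(np.nanmedian(t[:,2]))
E
```

```text
[0.51050667 0.16570119 0.17989067] 4.43102983082005 [-0.986  0.331  0.673  2.014 -0.265  0.883 -1.663]
764 [0.51001488 0.16678479 0.0493787 ] ((509.2192687988281, 166.71163940429688), (42.63143539428711, 13.330229759216309), 4.402719974517822) 195.53795811518324 321.5026178010471
3105 [0.56365838 0.17108171 0.02433309] 0.024385245646583564 ((549.283935546875, 170.2200164794922), (100.59850311279297, 51.82699203491211), 3.772138833999634)
0.00047387091267464543
```

View pics/w1.png

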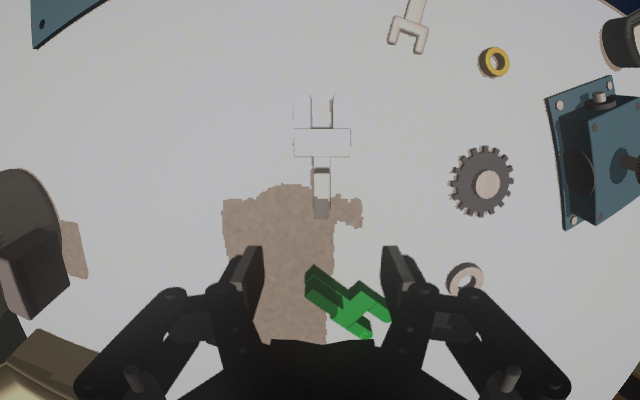

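The wrist picture has the aluminium fork's fin at (195, 321) and the green look-alike at (300, 345), out of the way. The wrist fit agrees with the fixed cameras within 2 mm, so I'm going down.

Emit:
carry_out --steps '[{"hand": 0.55, "dp": [0, 0, 0.98], "yaw": 0}, {"hand": 0.55, "dp": [0, 0, 0.98], "yaw": 0}, {"hand": 0.55, "dp": [0, 0, 0.98], "yaw": 0}, {"hand": 0.55, "dp": [0, 0, 0.98], "yaw": 0}, {"hand": 0.55, "dp": [0, 0, 0.85], "yaw": 0}]'

```text
clock: 6.02
tcp_pos: [0.5099, 0.1664, 0.0359]
ee_rot: [-0.0, 0.999, 0.041, -0.0]
ft_force: [-0.0, -0.5, 0.5]
gripper_width: 0.547
```

Emit:
carry_out --steps '[{"hand": 0.4, "dp": [0, 0, 0], "yaw": 0}, {"hand": 0.2, "dp": [0, 0, 0], "yaw": 0}, {"hand": 0, "dp": [0, 0, 0], "yaw": 0}, {"hand": 0, "dp": [0, 0, 0], "yaw": 0}, {"hand": 0, "dp": [0, 0, 0], "yaw": 0}]'

```text
clock: 6.65
tcp_pos: [0.5106, 0.1662, 0.0379]
ee_rot: [-0.0, 0.999, 0.04, 0.001]
ft_force: [-1.4, -2.4, 9.9]
gripper_width: 0.166
```

Run:
```python
from plan import *
p,a,s,M=cur();print(p,np.degrees(a),np.round(s["joint_pos"],3),s["clock"],s["torque"],s["gripper_width"])
```

```text
[0.51060653 0.16623958 0.03790392] 4.627378118788552 [-0.841  0.552  0.513  2.093 -0.468  0.607 -1.49 ] 6.65 [-0.407286    0.39268749 -0.05509176] 0.16646000643563508
```

Fin gripped: width 0.166 × 85 ≈ 14 mm, as it should be. Next is the lift and the carry to a stand-off beside the case.

Emit:
carry_out --steps '[{"hand": 0, "dp": [0, 0, -0.5], "yaw": 0}, {"hand": 0, "dp": [0, 0, -1], "yaw": 0}, {"hand": 0, "dp": [0, 0, -1], "yaw": 0}, {"hand": 0, "dp": [0, 0, -1], "yaw": 0}, {"hand": 0, "dp": [0, 0, -1], "yaw": 0}]'

```text
clock: 7.28
tcp_pos: [0.5099, 0.166, 0.1737]
ee_rot: [-0.0, 0.999, 0.04, 0.0]
ft_force: [-0.1, 1.3, -3.5]
gripper_width: 0.165
```

Run:
```python
from plan import *
p,a,s,M=cur();print(p,np.degrees(a),s["ft_force"],s["gripper_width"])
plan([.4634,-.197,.175],np.radians(4.6),15)
```

```text
[0.50986784 0.16597128 0.17374239] 4.621142412777215 [-0.08951573  1.34330529 -3.48724817] 0.16464089808486174
{"dp":[-0.17, 0.8, -0.0],"yaw":0.0},
{"dp":[-0.17, 0.79, -0.01],"yaw":0.0},
{"dp":[-0.16, 0.8, 0.0],"yaw":0.0},
{"dp":[-0.17, 0.79, -0.0],"yaw":0.0},
{"dp":[-0.17, 0.8, -0.0],"yaw":0.0}
--
{"dp":[-0.17, 0.79, -0.01],"yaw":0.0},
{"dp":[-0.17, 0.8, 0.0],"yaw":0.0},
{"dp":[-0.16, 0.8, -0.0],"yaw":0.0},
{"dp":[-0.17, 0.79, -0.01],"yaw":0.0},
{"dp":[-0.17, 0.8, 0.0],"yaw":0.0}
--
{"dp":[-0.17, 0.79, -0.0],"yaw":0.0},
{"dp":[-0.16, 0.8, -0.0],"yaw":0.0},
{"dp":[-0.17, 0.79, -0.01],"yaw":0.0},
{"dp":[-0.17, 0.8, 0.0],"yaw":0.0},
{"dp":[-0.17, 0.79, -0.0],"yaw":0.0}
--
end [ 0.4633 -0.1969  0.1749] 4.62
```

Emit:
carry_out --steps '[{"hand": 0, "dp": [-0.17, 0.8, 0], "yaw": 0}, {"hand": 0, "dp": [-0.17, 0.8, 0], "yaw": 0}, {"hand": 0, "dp": [-0.17, 0.8, 0], "yaw": 0}, {"hand": 0, "dp": [-0.17, 0.8, 0], "yaw": 0}, {"hand": 0, "dp": [-0.17, 0.8, 0], "yaw": 0}]'

```text
clock: 7.9
tcp_pos: [0.4932, 0.042, 0.1712]
ee_rot: [0.0, 0.999, 0.04, -0.001]
ft_force: [0.1, -0.6, -2.3]
gripper_width: 0.167
```

Emit:
carry_out --steps '[{"hand": 0, "dp": [-0.17, 0.8, 0], "yaw": 0}, {"hand": 0, "dp": [-0.17, 0.8, 0], "yaw": 0}, {"hand": 0, "dp": [-0.17, 0.8, 0], "yaw": 0}, {"hand": 0, "dp": [-0.17, 0.8, 0], "yaw": 0}, {"hand": 0, "dp": [-0.17, 0.8, 0], "yaw": 0}]'

```text
clock: 8.52
tcp_pos: [0.4771, -0.0794, 0.1712]
ee_rot: [0.0, 0.999, 0.04, -0.001]
ft_force: [0.7, 0.4, -3.5]
gripper_width: 0.167
```

Emit:
carry_out --steps '[{"hand": 0, "dp": [-0.17, 0.8, 0], "yaw": 0}, {"hand": 0, "dp": [-0.17, 0.8, 0], "yaw": 0}, {"hand": 0, "dp": [-0.17, 0.8, 0], "yaw": 0}, {"hand": 0, "dp": [-0.17, 0.8, 0], "yaw": 0}, {"hand": 0, "dp": [-0.17, 0.7, 0], "yaw": 0}]'

```text
clock: 9.15
tcp_pos: [0.4608, -0.1979, 0.1712]
ee_rot: [-0.0, 0.999, 0.039, -0.001]
ft_force: [0.2, 1.0, -2.2]
gripper_width: 0.16
```

```bash
cat > look.py <<'E'
from wr import *
from scipy.optimize import least_squares
def look(tag,post=(.5872,-.187)):
    p,a,s,M=cur();c=camera("wrist");save(tag,c["pixels"])
    print(p.round(4),np.degrees(a).round(2),np.round(s["joint_pos"],3),s["clock"],np.round(s["ft_force"],1))
    W,Q=wcloud(c,s);P=W[np.isfinite(W[...,0])]*1000;Qq=Q[np.isfinite(W[...,0])]*1000
    near=np.hypot(P[:,0]-post[0]*1000,P[:,1]-post[1]*1000)<40
    A=P[near&(P[:,2]>132)&(P[:,2]<142)]
    if len(A): print("post top",len(A),A.mean(0).round(1),np.ptp(A,0).round(1), "mid",((A.max(0)+A.min(0))/2).round(1))
    B=P[near&(P[:,2]>118)&(P[:,2]<130)]
    if len(B)>20:
        (x,y),r=cv2.minEnclosingCircle(B[:,:2].astype(np.float32));print("collar top",len(B),np.median(B[:,2]).round(1),"circle",round(x,1),round(y,1),round(r,1))
    case=P[(P[:,2]>55)&(P[:,2]<66)&(np.hypot(P[:,0]-587,P[:,1]+187)<80)]
    if len(case): print("case top z",np.median(case[:,2]))
    return c,s,W,Q
E
python3 - <<'E'
from look import *
c,s,W,Q=look("w2")
import pickle;pickle.dump((c,s),open("w2.pkl","wb"))
Qm=Q*1000
# fork body top in tool frame: z(tool) = 36-24=~14
k=np.isfinite(Qm[...,0])&(Qm[...,2]>8)&(Qm[...,2]<20)&(Qm[...,0]>25)&(Qm[...,0]<100)&(abs(Qm[...,1])<40)
f=Qm[k];print(len(f),np.median(f[:,2]),cv2.minAreaRect(f[:,:2].astype(np.float32)),f.min(0),f.max(0))
D=camera("side");save("d2",D["pixels"])
E
```

```text
[ 0.4608 -0.1979  0.1712] 4.52 [-0.386  0.305  0.792  2.098 -0.288  0.848 -0.916] 9.15 [ 0.2  1.  -2.2]
post top 702 [ 585.6 -185.5  136.1] [16.1 15.7  7.2] mid [ 585.8 -185.5  135.6]
collar top 2827 124.0 circle 586.3 -185.4 21.5
case top z 60.447537348567
11195 15.076213348242302 ((57.2435188293457, -0.7836551666259766), (64.37940979003906, 52.681949615478516), 0.21808382868766785) [ 25.03563902 -27.08193947  12.58962846] [89.50222834 25.65034043 19.98619578]
```

View pics/w2.png

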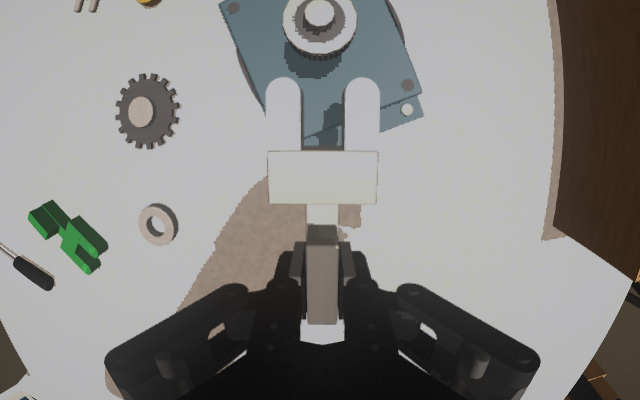

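View pics/d2.png

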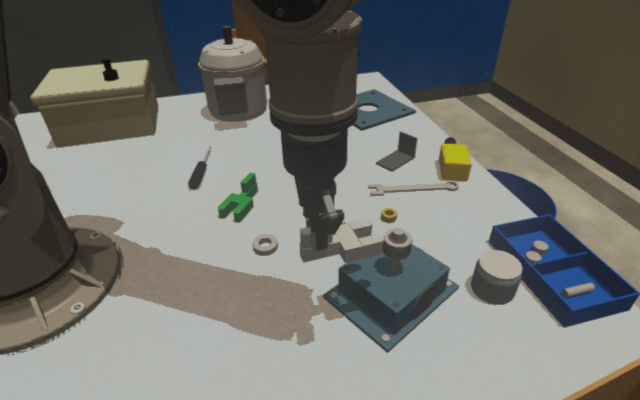

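The wrist picture shows the fork held straight, with its prongs at (90, 283) and (90, 361) aimed at the collar at (20, 318). The slot is about 1.5 mm off the post to one side, so I'll correct that while lowering to mid-gap height.

Emit:
carry_out --steps '[{"hand": 0, "dp": [0, -0.05, 0.46], "yaw": 0}, {"hand": 0, "dp": [0, 0, 0.46], "yaw": 0}, {"hand": 0, "dp": [0, 0, 0.46], "yaw": 0}, {"hand": 0, "dp": [0, 0, 0.46], "yaw": 0}, {"hand": 0, "dp": [0, 0, 0.45], "yaw": 0}]'

```text
clock: 9.88
tcp_pos: [0.4625, -0.1943, 0.102]
ee_rot: [0.0, 0.999, 0.041, -0.0]
ft_force: [-0.2, 0.3, -3.4]
gripper_width: 0.165
```

Run:
```python
from look import *
c,s,W,Q=look("w3")
Qm=Q*1000
k=np.isfinite(Qm[...,0])&(Qm[...,2]>8)&(Qm[...,2]<20)&(Qm[...,0]>25)&(Qm[...,0]<92)&(abs(Qm[...,1])<40)
f=Qm[k];print(len(f),np.median(f[:,2]),cv2.minAreaRect(f[:,:2].astype(np.float32)),f.min(0),f.max(0))
D=camera("side");save("d3",cv2.resize(D["pixels"][180:320,270:450],None,fx=4,fy=4,interpolation=cv2.INTER_CUBIC))
S=camera("scene");save("s3",cv2.resize(S["pixels"][120:270,120:320],None,fx=4,fy=4,interpolation=cv2.INTER_CUBIC))
```

```text
[ 0.4625 -0.1943  0.102 ] 4.64 [-0.299  0.421  0.699  2.147 -0.416  0.709 -0.811] 9.875 [-0.2  0.3 -3.4]
collar top 2463 123.7 circle 576.9 -186.2 18.7
case top z 60.45720803690425
11206 15.084450638700648 ((57.26197814941406, -0.9112873077392578), (64.50182342529297, 52.766231536865234), 0.4268297851085663) [ 25.00579813 -27.22546115  12.26550984] [89.64885084 25.52550049 19.99957182]
```

View pics/w3.png

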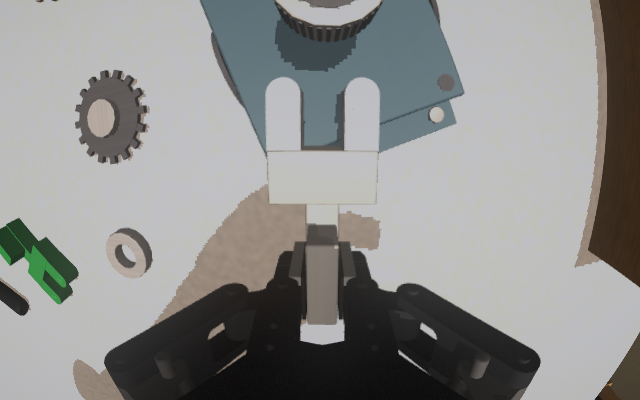

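View pics/d3.png

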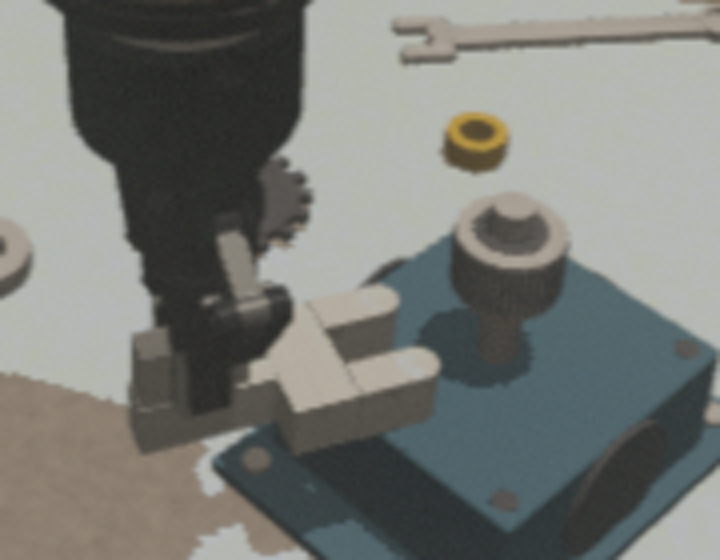

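View pics/s3.png

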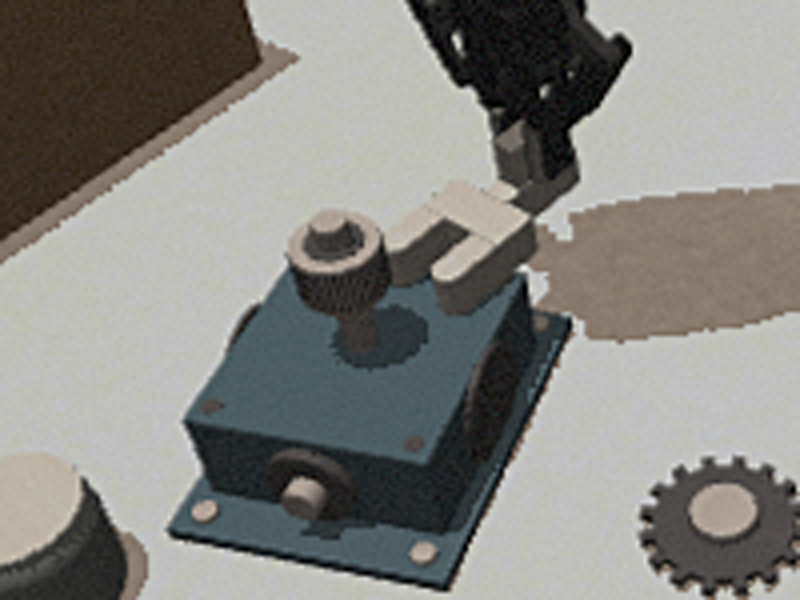

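Run:
```python
from look import *
p,a,s,M=cur();c=camera("wrist")
print(p,np.degrees(a),s["clock"])
W,Q=wcloud(c,s);Qm=Q*1000;Wm=W*1000
k=np.isfinite(Wm[...,0])&(Wm[...,2]>98)&(Wm[...,2]<118)&(np.hypot(Wm[...,0]-587,Wm[...,1]+187)<32)
A=Qm[k]
f=least_squares(lambda q:np.hypot(A[:,0]-q[0],A[:,1]-q[1])-21,[125,1],loss="soft_l1");print("collar side in tool",len(A),f.x,np.sqrt(np.mean(f.fun**2)))
k=np.isfinite(Wm[...,0])&(Wm[...,2]>119.5)&(Wm[...,2]<128)&(np.hypot(Wm[...,0]-587,Wm[...,1]+187)<32)
A=Qm[k];r=np.hypot(A[:,0]-f.x[0],A[:,1]-f.x[1]);print("top y-range",A[:,1].min(),A[:,1].max(),A[:,1].mean())
# slot: inner edges
k=np.isfinite(Qm[...,0])&(Qm[...,2]>11)&(Qm[...,2]<19)&(Qm[...,0]>60)&(Qm[...,0]<78)&(abs(Qm[...,1])<40)
y=Qm[k][:,1];print("prongs",y.min(),y[y<0].max(),y[y>0].min(),y.max())
k=np.isfinite(Qm[...,0])&(Qm[...,2]>-16)&(Qm[...,2]<-8)&(abs(Qm[...,0])<40)&(abs(Qm[...,1])<12)
A=Qm[k];print("fin",len(A),A.mean(0),np.percentile(A[:,1],[2,98]))
for u in [(.5872,-.187)]:
    d=np.array([*u,0])-p;print("fixed-cam post in tool",(M.T@d)[:2]*1000)
```

```text
[ 0.46207534 -0.19453816  0.10244757] 4.607171644891402 10.025
collar side in tool 902 [124.66861608   0.92181813] 0.3341098454607526
top y-range -17.679453908713885 19.66546626518762 0.9484607353113883
prongs -27.09310224915176 -10.667806281556707 9.046554472625196 25.432234820522137
fin 2895 [  2.41127913  -0.70112683 -11.43559085] [-9.45448423  9.45693129]
fixed-cam post in tool [125.47505059   2.53908395]
```

Emit:
carry_out --steps '[{"hand": 0, "dp": [0, 0.065, 0], "yaw": 0}, {"hand": 0, "dp": [0.15, 0, 0], "yaw": 0}, {"hand": 0, "dp": [0.25, 0, 0], "yaw": 0}, {"hand": 0, "dp": [0.25, 0, 0], "yaw": 0}, {"hand": 0, "dp": [0.2, 0, 0], "yaw": 0}]'

```text
clock: 10.7
tcp_pos: [0.4888, -0.1942, 0.1031]
ee_rot: [0.0, 0.999, 0.041, 0.0]
ft_force: [-0.8, -0.0, -2.8]
gripper_width: 0.161
```

```bash
cat > rel.py <<'E'
from look import *
def rel(tag):
    p,a,s,M=cur();c=camera("wrist");save(tag,c["pixels"])
    print(p.round(4),np.degrees(a).round(2),s["clock"],np.round(s["ft_force"],1),np.round(s["torque"],2))
    W,Q=wcloud(c,s);Qm=Q*1000;Wm=W*1000
    fin=np.isfinite(Wm[...,0])
    near=fin&(np.hypot(Wm[...,0]-587,Wm[...,1]+187)<32)
    A=Qm[near&(Wm[...,2]>99)&(Wm[...,2]<118)]
    f=least_squares(lambda q:np.hypot(A[:,0]-q[0],A[:,1]-q[1])-21,[(M.T@(np.array([.587,-.187,0])-p))[0]*1000,0],loss="soft_l1");print("collar side in tool",len(A),f.x.round(2),np.sqrt(np.mean(f.fun**2)).round(2))
    B=Wm[near&(Wm[...,2]>132)&(Wm[...,2]<142)]
    if len(B)>20:
        b=Qm[near&(Wm[...,2]>132)&(Wm[...,2]<142)];print("posttop tool",len(b),((b.max(0)+b.min(0))/2).round(1),np.ptp(b,0).round(1))
    k=fin&(Qm[...,2]>11)&(Qm[...,2]<19)&(Qm[...,0]>58)&(Qm[...,0]<66)&(abs(Qm[...,1])<40)
    y=Qm[k][:,1]
    if len(y): print("prongs",y.min(),y[y<0].max(),y[y>0].min(),y.max())
    d=np.array([.5872,-.187,0])-p;print("fixed-cam post in tool",((M.T@d)[:2]*1000).round(2))
E
python3 - <<'E'
from rel import *
rel("w4")
S=camera("scene");save("s4",cv2.resize(S["pixels"][120:270,120:320],None,fx=4,fy=4,interpolation=cv2.INTER_CUBIC))
E
```

```text
[ 0.4888 -0.1942  0.1031] 4.65 10.7 [-0.8 -0.  -2.8] [-0.    0.07 -0.04]
collar side in tool 47 [98.   -0.82] 0.23
posttop tool 2119 [ 97.8  -0.7 -32.2] [16.2 16.1  6.6]
prongs -26.84997984401724 -10.669555441228967 9.097731890944221 25.50369575925846
fixed-cam post in tool [98.65  0.74]
```

View pics/w4.png

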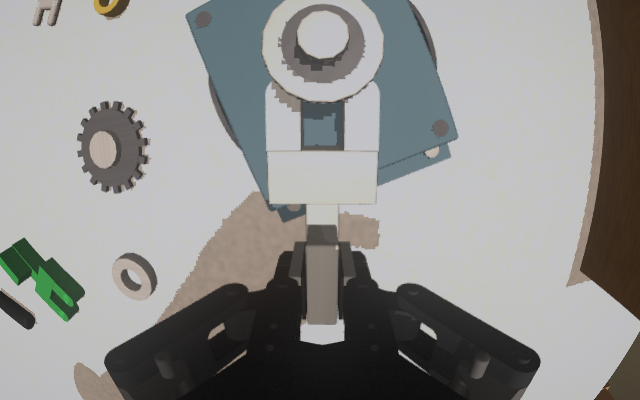

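View pics/s4.png

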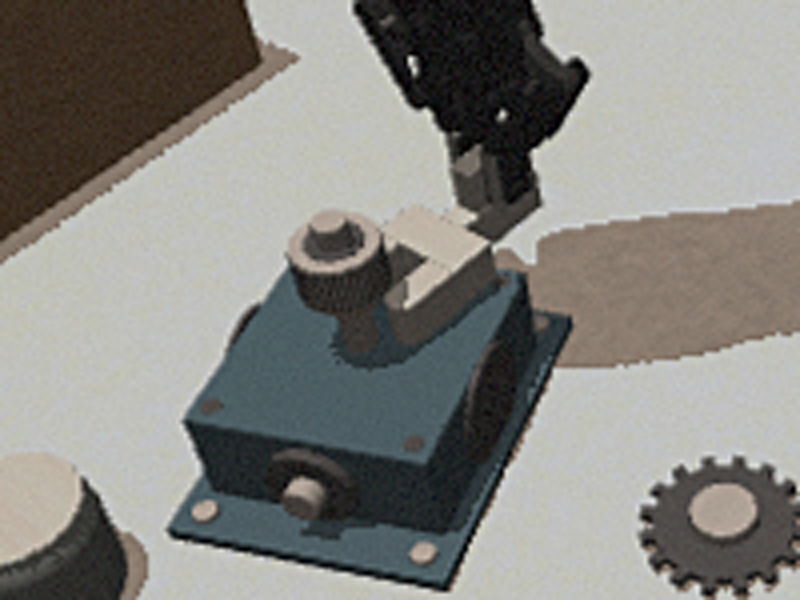

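The wrist view shows the collar at (45, 322) over the prong tips, and the slot is centred on the post (−0.8 against −0.75 mm). I'm sliding in 30 mm now, then creeping.

Emit:
carry_out --steps '[{"hand": 0, "dp": [0.2, 0, 0], "yaw": 0}, {"hand": 0, "dp": [0.2, 0, 0], "yaw": 0}, {"hand": 0, "dp": [0.2, 0, 0], "yaw": 0}, {"hand": 0, "dp": [0.2, 0, 0], "yaw": 0}, {"hand": 0, "dp": [0.2, 0, 0], "yaw": 0}]'

```text
clock: 11.42
tcp_pos: [0.5184, -0.1919, 0.1031]
ee_rot: [0.0, 0.999, 0.04, -0.0]
ft_force: [0.1, -0.8, -3.4]
gripper_width: 0.165
```

Emit:
carry_out --steps '[{"hand": 0, "dp": [0.02, 0, 0], "yaw": 0}, {"hand": 0, "dp": [0.02, 0, 0], "yaw": 0}, {"hand": 0, "dp": [0.02, 0, 0], "yaw": 0}, {"hand": 0, "dp": [0.02, 0, 0], "yaw": 0}, {"hand": 0, "dp": [0.02, 0, 0], "yaw": 0}]'

```text
clock: 12.05
tcp_pos: [0.521, -0.1917, 0.1032]
ee_rot: [0.0, 0.999, 0.04, -0.0]
ft_force: [-0.5, -0.3, -2.5]
gripper_width: 0.169
```

Run:
```python
from rel import *
rel("w5")
```

```text
[ 0.521  -0.1917  0.1032] 4.62 12.05 [-0.5 -0.3 -2.5] [-0.04  0.1  -0.  ]
collar side in tool 1 [65.83 -0.46] 0.0
posttop tool 2092 [ 65.8  -0.9 -32. ] [16.  16.3  6.3]
fixed-cam post in tool [66.41  0.64]
```

Emit:
carry_out --steps '[{"hand": 0, "dp": [0.015, 0, 0], "yaw": 0}, {"hand": 0, "dp": [0.015, 0, 0], "yaw": 0}, {"hand": 0, "dp": [0.015, 0, 0], "yaw": 0}, {"hand": 0, "dp": [0.01, 0, 0], "yaw": 0}, {"hand": 0, "dp": [0, 0, 0], "yaw": 0}]'

```text
clock: 12.72
tcp_pos: [0.5226, -0.1915, 0.1031]
ee_rot: [0.0, 0.999, 0.04, -0.0]
ft_force: [0.4, -0.6, -3.4]
gripper_width: 0.165
```

Emit:
carry_out --steps '[{"hand": 0, "dp": [0.01, 0, 0], "yaw": 0}, {"hand": 0, "dp": [0.01, 0, 0], "yaw": 0}, {"hand": 0, "dp": [0.01, 0, 0], "yaw": 0}, {"hand": 0, "dp": [0, 0, 0], "yaw": 0}, {"hand": 0, "dp": [0, 0, 0], "yaw": 0}]'

```text
clock: 13.35
tcp_pos: [0.5232, -0.1915, 0.103]
ee_rot: [-0.0, 0.999, 0.04, -0.0]
ft_force: [-2.5, -0.2, -2.6]
gripper_width: 0.164
```

Emit:
carry_out --steps '[{"hand": 0, "dp": [0.008, 0, 0], "yaw": 0}, {"hand": 0, "dp": [0.008, 0, 0], "yaw": 0}, {"hand": 0, "dp": [0, 0, 0], "yaw": 0}, {"hand": 0, "dp": [0, 0, 0], "yaw": 0}, {"hand": 0, "dp": [0, 0, 0], "yaw": 0}]'

```text
clock: 13.98
tcp_pos: [0.5234, -0.1915, 0.1029]
ee_rot: [-0.0, 0.999, 0.04, -0.001]
ft_force: [-5.2, 0.9, -2.6]
gripper_width: 0.16
```

Contact with the post confirmed: the push reached 5 N at the expected x. I'll ease off slightly and lower onto the case.

Emit:
carry_out --steps '[{"hand": 0, "dp": [-0.01, 0, 0.02], "yaw": 0}, {"hand": 0, "dp": [0, 0, 0.03], "yaw": 0}, {"hand": 0, "dp": [0, 0, 0.03], "yaw": 0}, {"hand": 0, "dp": [0, 0, 0.03], "yaw": 0}, {"hand": 0, "dp": [0, 0, 0], "yaw": 0}]'

```text
clock: 14.6
tcp_pos: [0.5233, -0.1915, 0.0996]
ee_rot: [-0.0, 0.999, 0.04, -0.0]
ft_force: [-5.0, -0.7, -3.2]
gripper_width: 0.162
```

Emit:
carry_out --steps '[{"hand": 0, "dp": [0, 0, 0.015], "yaw": 0}, {"hand": 0, "dp": [0, 0, 0.015], "yaw": 0}, {"hand": 0, "dp": [0, 0, 0.015], "yaw": 0}, {"hand": 0, "dp": [0, 0, 0], "yaw": 0}, {"hand": 0, "dp": [0, 0, 0], "yaw": 0}]'

```text
clock: 15.22
tcp_pos: [0.5232, -0.1916, 0.0984]
ee_rot: [-0.0, 0.999, 0.04, -0.0]
ft_force: [-7.1, -0.5, 0.4]
gripper_width: 0.162
```

Emit:
carry_out --steps '[{"hand": 0, "dp": [0, 0, 0.015], "yaw": 0}, {"hand": 0, "dp": [0, 0, 0.015], "yaw": 0}, {"hand": 0, "dp": [0, 0, 0], "yaw": 0}, {"hand": 0, "dp": [0, 0, 0], "yaw": 0}, {"hand": 0, "dp": [0, 0, 0], "yaw": 0}]'

```text
clock: 15.85
tcp_pos: [0.5232, -0.1917, 0.0979]
ee_rot: [-0.0, 0.999, 0.04, -0.0]
ft_force: [-10.1, -0.1, 9.3]
gripper_width: 0.162
```

Emit:
carry_out --steps '[{"hand": 0.45, "dp": [0, 0, 0], "yaw": 0}, {"hand": 0.45, "dp": [0, 0, 0], "yaw": 0}, {"hand": 0.45, "dp": [0, 0, -0.2], "yaw": 0}, {"hand": 0.45, "dp": [0, 0, -0.6], "yaw": 0}, {"hand": 0.45, "dp": [0, 0, -0.9], "yaw": 0}]'

```text
clock: 16.48
tcp_pos: [0.5236, -0.1916, 0.1498]
ee_rot: [0.0, 0.999, 0.04, -0.0]
ft_force: [0.8, -0.3, 0.6]
gripper_width: 0.447
```

Emit:
carry_out --steps '[{"hand": 0.6, "dp": [0, 0, -0.9], "yaw": 0}, {"hand": 0.6, "dp": [0, 0, -0.9], "yaw": 0}, {"hand": 0.6, "dp": [0, 0, 0], "yaw": 0}, {"hand": 0.6, "dp": [0, 0, 0], "yaw": 0}, {"hand": 0.6, "dp": [0, 0, 0], "yaw": 0}]'

```text
clock: 17.1
tcp_pos: [0.5234, -0.1913, 0.2022]
ee_rot: [-0.0, 0.999, 0.04, -0.0]
ft_force: [0.1, -0.4, -0.8]
gripper_width: 0.596
```

Run:
```python
from rel import *
p,a,s,M=cur();c=camera("wrist");save("w6",c["pixels"]);print(p,np.degrees(a),np.round(s["joint_pos"],3))
W,Q=wcloud(c,s);Wm=W*1000
near=np.isfinite(Wm[...,0])&(np.hypot(Wm[...,0]-587,Wm[...,1]+187)<32)
b=Wm[near&(Wm[...,2]>132)&(Wm[...,2]<142)]
if len(b):print("post",((b.max(0)+b.min(0))/2).round(1),np.ptp(b,0))
b=Wm[near&(Wm[...,2]>119)&(Wm[...,2]<129)];print("collar top",np.median(b[:,2]),cv2.minEnclosingCircle(b[:,:2].astype(np.float32)))
k=np.isfinite(Wm[...,0])&(Wm[...,2]>78)&(Wm[...,2]<90);b=Wm[k&(np.hypot(Wm[...,0]-570,Wm[...,1]+187)<55)];print("fork top z",np.median(b[:,2]),b.min(0),b.max(0),cv2.minAreaRect(b[:,:2].astype(np.float32)))
k=np.isfinite(Wm[...,0])&(Wm[...,2]>104)&(Wm[...,2]<114);b=Wm[k&(np.hypot(Wm[...,0]-522,Wm[...,1]+192)<35)];print("fin top z",np.median(b[:,2]),cv2.minAreaRect(b[:,:2].astype(np.float32)))
b=Wm[np.isfinite(Wm[...,0])&(Wm[...,2]>56)&(Wm[...,2]<64)&(np.hypot(Wm[...,0]-587,Wm[...,1]+187)<60)];print("case",np.median(b[:,2]))
D=camera("side");save("d6",cv2.resize(D["pixels"][180:320,270:450],None,fx=4,fy=4,interpolation=cv2.INTER_CUBIC))
S=camera("scene");save("s6",cv2.resize(S["pixels"][120:270,120:320],None,fx=4,fy=4,interpolation=cv2.INTER_CUBIC))
```

```text
[ 0.52337944 -0.19134049  0.20220322] 4.6264378927904515 [-0.391  0.362  0.783  1.952 -0.311  0.951 -0.948]
post [ 586.5 -185.4  135.2] [16.19285015 16.30684582  6.38200261]
collar top 123.98030205655873 ((586.4234619140625, -185.52511596679688), 21.68873405456543)
fork top z 84.45460315276026 [ 515.70980985 -213.85533045   81.54746242] [ 613.5250639  -158.26965057   89.93794033] ((564.0950317382812, -187.64605712890625), (95.79376220703125, 52.38602828979492), 4.738949298858643)
fin top z 109.41460711404298 ((522.0308837890625, -190.92691040039062), (41.91497039794922, 13.343009948730469), 5.099824905395508)
case 60.466678529293205
```

View pics/w6.png

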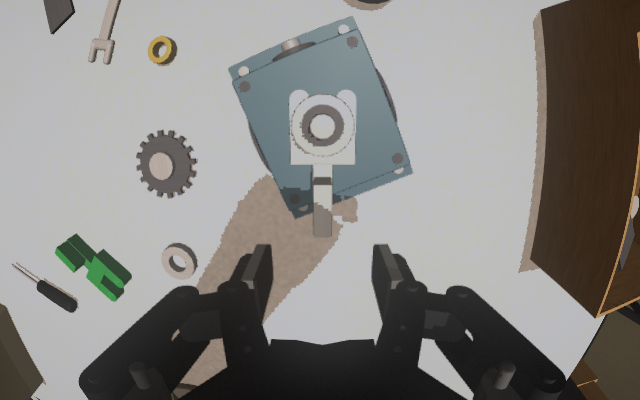

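View pics/d6.png

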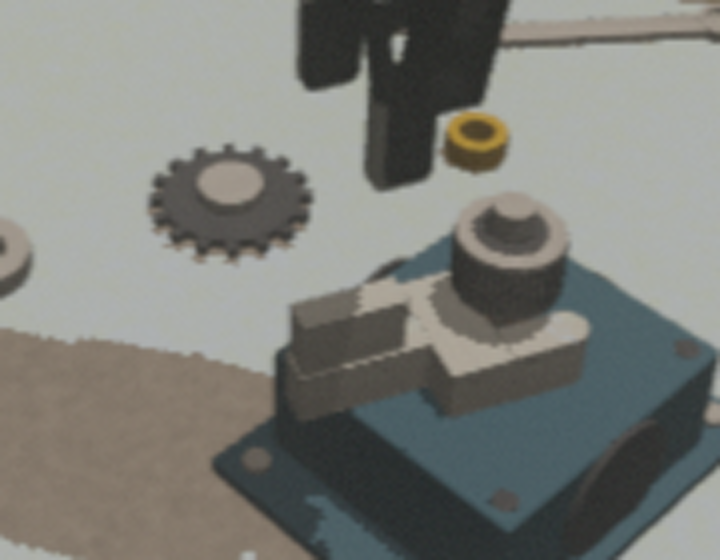

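View pics/s6.png

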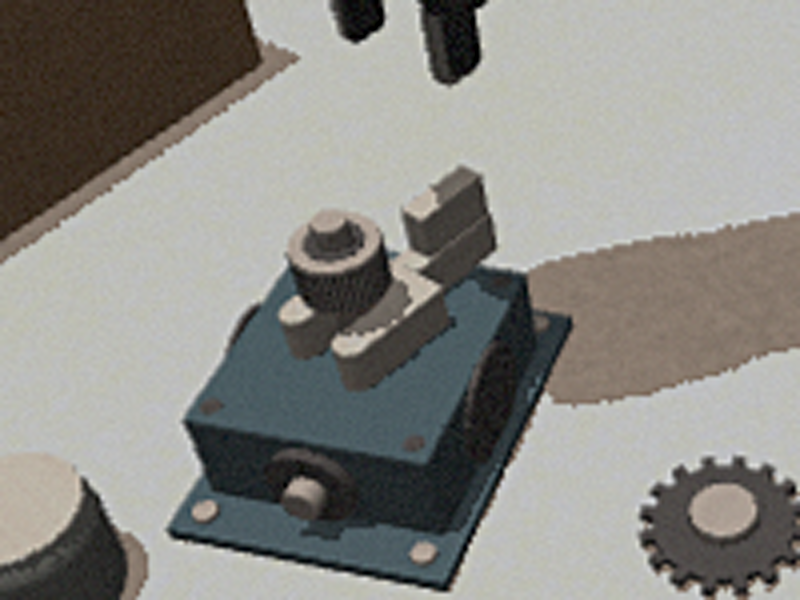

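Fork is home: flat (its top is 24.0 mm above the case), slot wall on the post, prongs either side of it, with the sprocket, bearing and nut untouched. The collar has about 9.5 mm to travel, roughly 3.7 rad. I'll centre over the post and wind the wrist counter-clockwise so the whole tightening turn fits in one grip.

Run:
```python
from plan import *
p,a,s,M=cur()
p,a=plan([.587,-.1866,.190],a+.6,5)
```

```text
{"dp":[0.42, 0.0, 0.08],"yaw":-1.0},
{"dp":[0.43, 0.05, 0.08],"yaw":-1.0},
{"dp":[0.41, 0.11, 0.08],"yaw":-1.0},
{"dp":[0.4, 0.15, 0.08],"yaw":-1.0},
{"dp":[0.37, 0.19, 0.09],"yaw":-1.0}
--
end [ 0.5869 -0.1865  0.1899] 38.99
```

Emit:
carry_out --steps '[{"hand": 0.6, "dp": [0.42, 0, 0.08], "yaw": -1}, {"hand": 0.6, "dp": [0.43, 0.05, 0.08], "yaw": -1}, {"hand": 0.6, "dp": [0.41, 0.11, 0.08], "yaw": -1}, {"hand": 0.6, "dp": [0.4, 0.15, 0.08], "yaw": -1}, {"hand": 0.6, "dp": [0.37, 0.19, 0.08], "yaw": -1}]'

```text
clock: 17.88
tcp_pos: [0.5874, -0.1865, 0.1901]
ee_rot: [-0.0, 0.942, 0.336, -0.0]
ft_force: [-0.3, 0.5, 0.4]
gripper_width: 0.601
```

Emit:
carry_out --steps '[{"hand": 0.6, "dp": [0, 0, 0], "yaw": -1}, {"hand": 0.6, "dp": [0, 0, 0], "yaw": -1}, {"hand": 0.6, "dp": [0, 0, 0], "yaw": -1}, {"hand": 0.6, "dp": [0, 0, 0], "yaw": -1}, {"hand": 0.6, "dp": [0, 0, 0], "yaw": -1}]'

```text
clock: 18.5
tcp_pos: [0.5869, -0.1866, 0.1901]
ee_rot: [-0.0, 0.801, 0.599, -0.0]
ft_force: [0.2, -0.1, 1.0]
gripper_width: 0.6
```

Emit:
carry_out --steps '[{"hand": 0.6, "dp": [0, 0, 0], "yaw": -1}, {"hand": 0.6, "dp": [0, 0, 0], "yaw": -1}, {"hand": 0.6, "dp": [0, 0, 0], "yaw": -1}, {"hand": 0.6, "dp": [0, 0, 0], "yaw": -1}, {"hand": 0.6, "dp": [0, 0, 0], "yaw": -1}]'

```text
clock: 19.12
tcp_pos: [0.5869, -0.1866, 0.1901]
ee_rot: [-0.0, 0.588, 0.809, -0.0]
ft_force: [-0.4, 0.6, -0.2]
gripper_width: 0.602
```

Emit:
carry_out --steps '[{"hand": 0.6, "dp": [0, 0, 0], "yaw": -1}, {"hand": 0.6, "dp": [0, 0, 0], "yaw": -1}, {"hand": 0.6, "dp": [0, 0, 0], "yaw": -1}, {"hand": 0.6, "dp": [0, 0, 0], "yaw": -1}, {"hand": 0.6, "dp": [0, 0, 0], "yaw": -1}]'

```text
clock: 19.75
tcp_pos: [0.5869, -0.1866, 0.1901]
ee_rot: [-0.0, 0.323, 0.947, -0.0]
ft_force: [-0.6, 0.2, 0.2]
gripper_width: 0.6
```

Emit:
carry_out --steps '[{"hand": 0.6, "dp": [0, 0, 0], "yaw": -1}, {"hand": 0.6, "dp": [0, 0, 0], "yaw": -1}, {"hand": 0.6, "dp": [0, 0, 0], "yaw": -1}, {"hand": 0.6, "dp": [0, 0, 0], "yaw": -1}, {"hand": 0.6, "dp": [0, 0, 0], "yaw": 0}]'

```text
clock: 20.38
tcp_pos: [0.5869, -0.1867, 0.1902]
ee_rot: [-0.0, 0.091, 0.996, 0.0]
ft_force: [-0.4, 0.3, 0.2]
gripper_width: 0.601
```

Run:
```python
from rel import *
p,a,s,M=cur();c=camera("wrist");save("w7",c["pixels"]);print(p,np.degrees(a),np.round(s["joint_pos"],3),s["ee_rot"],s["clock"])
W,Q=wcloud(c,s);Wm=W*1000;Qm=Q*1000
near=np.isfinite(Wm[...,0])&(np.hypot(Wm[...,0]-587,Wm[...,1]+187)<32)
b=Wm[near&(Wm[...,2]>133)&(Wm[...,2]<142)];q=Qm[near&(Wm[...,2]>133)&(Wm[...,2]<142)]
if len(b):print("post",len(b),((b.max(0)+b.min(0))/2).round(1),np.ptp(b,0),"tool",((q.max(0)+q.min(0))/2).round(1))
b=Wm[near&(Wm[...,2]>119)&(Wm[...,2]<129)];print("collar top",np.median(b[:,2]),cv2.minEnclosingCircle(b[:,:2].astype(np.float32)))
for sg in(1,-1):
    k=np.isfinite(Qm[...,0])&(Qm[...,1]*sg>15)&(Qm[...,1]*sg<60)&(abs(Qm[...,0])<16)&(Qm[...,2]<30)&(Qm[...,2]>-60)
    v,u=np.nonzero(k)
    if len(v):
        q=Qm[k];print("finger",len(q),q.min(0),q.max(0)); i=q[:,2].argmax();print(q[i],v[i],u[i]); print(np.abs(q[:,1]).min())
```

```text
[ 0.58689764 -0.18669743  0.19017181] 169.5799618382278 [ 0.136  0.388  0.087  1.802 -0.04   0.954  1.628] [-3.44229984e-04  9.08067358e-02  9.95868471e-01  7.86379995e-05] 20.375
post 485 [ 586.2 -185.3  135.7] [16.15592009 15.67357695  5.31926617] tool [ 1.   1.1 54.5]
collar top 123.9646147922551 ((586.1270141601562, -185.41522216796875), 21.59889793395996)
finger 6891 [-12.87443908  15.08756201 -59.99804218] [15.9435806  59.97584558 14.26479996]
[-3.43446633 27.16993766 14.26479996] 265 372
15.087562009214135
finger 6949 [-12.82362103 -59.99866275 -59.99810432] [ 15.97424334 -19.78133509  13.20201877]
[ -2.92264123 -24.74002028  13.20201877] 265 272
19.781335087896245
```

View pics/w7.png

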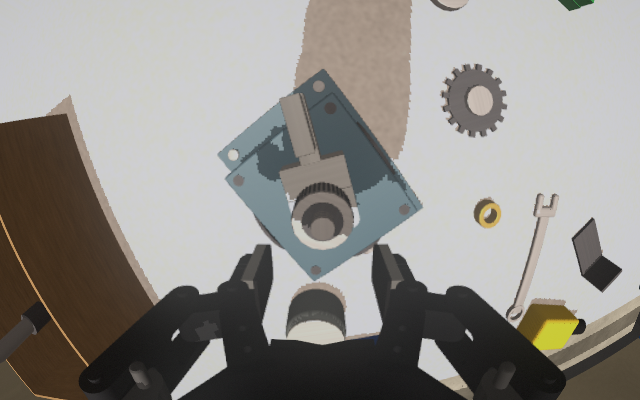

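The wrist view shows the collar at (220, 322), centred between the jaws at (265, 270) and (265, 374). The fork is unmoved at (180, 318). Going down over the collar.

Emit:
carry_out --steps '[{"hand": 0.6, "dp": [0.02, 0.03, 0.5], "yaw": 0}, {"hand": 0.6, "dp": [0, 0, 0.6], "yaw": 0}, {"hand": 0.6, "dp": [0, 0, 0.6], "yaw": 0}, {"hand": 0.6, "dp": [0, 0, 0.6], "yaw": 0}, {"hand": 0.6, "dp": [0, 0, 0.29], "yaw": 0}]'

```text
clock: 21.05
tcp_pos: [0.5861, -0.1853, 0.1111]
ee_rot: [-0.001, 0.09, 0.996, 0.0]
ft_force: [-0.5, -0.3, 0.3]
gripper_width: 0.606
```

Emit:
carry_out --steps '[{"hand": 0.55, "dp": [0, 0, 0], "yaw": 0}, {"hand": 0.5, "dp": [0, 0, 0], "yaw": 0}, {"hand": 0.45, "dp": [0, 0, 0], "yaw": 0}, {"hand": 0.4, "dp": [0, 0, 0], "yaw": 0}, {"hand": 0.4, "dp": [0, 0, 0], "yaw": 0}]' --grip_force 6

```text
clock: 21.68
tcp_pos: [0.5866, -0.1864, 0.1135]
ee_rot: [0.0, 0.091, 0.996, -0.0]
ft_force: [-1.4, -5.1, -0.4]
gripper_width: 0.482
```

```bash
cat > st.py <<'E'
from plan import *
p,a,s,M=cur();print(p.round(5),np.degrees(a).round(2),"j7",round(s["joint_pos"][6],3),"F",np.round(s["ft_force"],2),"T",np.round(s["torque"],3),"w",round(s["gripper_width"],3),s["clock"])
E
python3 st.py
```

```text
[ 0.58665 -0.18637  0.11348] 169.59 j7 1.634 F [-1.42 -5.1  -0.43] T [-1.043  0.412 -0.023] w 0.482 21.675
```

Emit:
carry_out --steps '[{"hand": 0.4, "dp": [0, -0.023, 0], "yaw": 0}, {"hand": 0.4, "dp": [0, 0, 0.004], "yaw": 0.4}, {"hand": 0.4, "dp": [0, 0, 0.006], "yaw": 0.6}, {"hand": 0.4, "dp": [0, 0, 0.01], "yaw": 1}, {"hand": 0.4, "dp": [0, 0, 0.01], "yaw": 1}]'

```text
clock: 22.3
tcp_pos: [0.5867, -0.1865, 0.1125]
ee_rot: [0.0, 0.269, 0.963, -0.0]
ft_force: [-3.1, -3.1, 2.4]
gripper_width: 0.485
```

```bash
python3 st.py
```

```text
[ 0.58666 -0.18647  0.11253] 148.78 j7 1.322 F [-3.12 -3.12  2.37] T [-0.607  0.598  0.032] w 0.485 22.3
```

Emit:
carry_out --steps '[{"hand": 0.4, "dp": [0.01, -0.022, 0.01], "yaw": 1}, {"hand": 0.4, "dp": [0, 0, 0.01], "yaw": 1}, {"hand": 0.4, "dp": [0, 0, 0.01], "yaw": 1}, {"hand": 0.4, "dp": [0, 0, 0.01], "yaw": 1}, {"hand": 0.4, "dp": [0, 0, 0.01], "yaw": 1}]'

```text
clock: 22.92
tcp_pos: [0.5865, -0.1866, 0.111]
ee_rot: [0.001, 0.542, 0.841, 0.0]
ft_force: [-0.4, -2.8, -0.1]
gripper_width: 0.486
```

Run:
```python
import st
from rel import *
p,a,s,M=cur();c=camera("wrist");save("w8",c["pixels"])
S=camera("scene");save("s8",cv2.resize(S["pixels"][120:270,120:320],None,fx=4,fy=4,interpolation=cv2.INTER_CUBIC))
W,Q=wcloud(c,s);Wm=W*1000
near=np.isfinite(Wm[...,0])&(np.hypot(Wm[...,0]-587,Wm[...,1]+187)<19)
b=Wm[near&(Wm[...,2]>112)&(Wm[...,2]<128)];print("collar top",len(b),np.median(b[:,2]),np.histogram(b[:,2],8))
```

```text
[ 0.58655 -0.18655  0.11104] 114.42 j7 0.811 F [-0.4  -2.83 -0.05] T [-0.471  0.     0.095] w 0.486 22.925
collar top 3338 121.70612513293844 (array([ 127, 1522, 1373,  126,   66,   40,   29,   55]), array([119.61013221, 120.65173792, 121.69334363, 122.73494934,
       123.77655505, 124.81816076, 125.85976647, 126.90137218,
       127.94297788]))
```

View pics/w8.png

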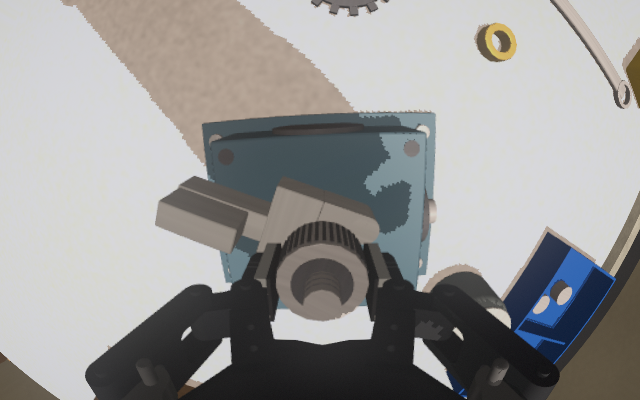

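View pics/s8.png

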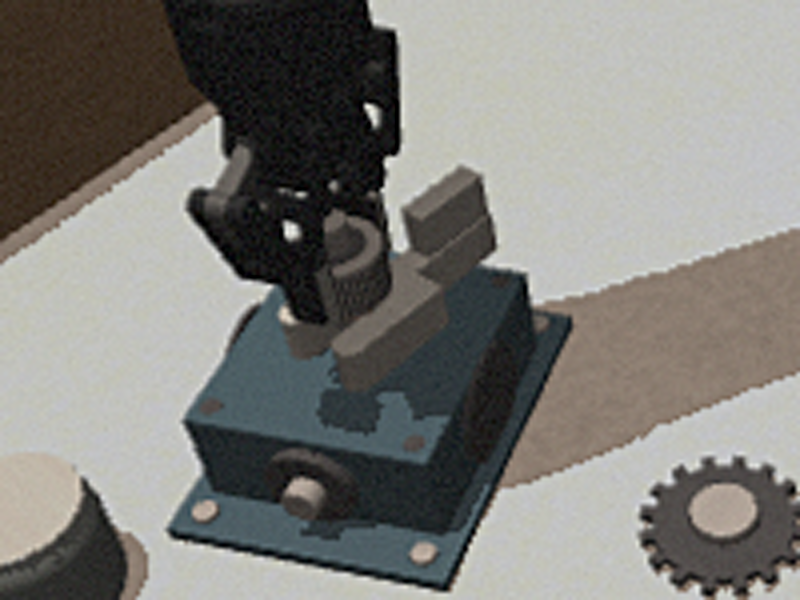

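The collar turns with the hand: its top dropped 2.3 mm over 0.96 rad, where 2.45 was expected. Torque is about 0.06–0.09 N m. Carrying on.

Emit:
carry_out --steps '[{"hand": 0.4, "dp": [-0.012, -0.006, 0.01], "yaw": 1}, {"hand": 0.4, "dp": [0, 0, 0.01], "yaw": 1}, {"hand": 0.4, "dp": [0, 0, 0.01], "yaw": 1}, {"hand": 0.4, "dp": [0, 0, 0.01], "yaw": 1}, {"hand": 0.4, "dp": [0, 0, 0.01], "yaw": 1}]'

```text
clock: 23.65
tcp_pos: [0.5865, -0.1866, 0.1095]
ee_rot: [0.0, 0.765, 0.644, 0.001]
ft_force: [-0.4, -0.2, 3.7]
gripper_width: 0.485
```

```bash
python3 st.py
```

```text
[ 0.58651 -0.18659  0.1095 ] 80.26 j7 0.312 F [-0.39 -0.2   3.73] T [-0.057  0.132  0.028] w 0.485 23.65
```

Emit:
carry_out --steps '[{"hand": 0.4, "dp": [0, 0, 0.01], "yaw": 1}, {"hand": 0.4, "dp": [0, 0, 0.01], "yaw": 1}, {"hand": 0.4, "dp": [0, 0, 0.01], "yaw": 1}, {"hand": 0.4, "dp": [0, 0, 0.01], "yaw": 1}, {"hand": 0.4, "dp": [0, 0, 0.01], "yaw": 1}]'

```text
clock: 24.28
tcp_pos: [0.5864, -0.1866, 0.1079]
ee_rot: [-0.0, 0.921, 0.39, 0.001]
ft_force: [-1.4, -0.7, 4.3]
gripper_width: 0.48
```

```bash
python3 st.py
```

```text
[ 0.58643 -0.18658  0.10793] 45.87 j7 -0.183 F [-1.35 -0.71  4.28] T [-0.031  0.207  0.044] w 0.48 24.275
```

Emit:
carry_out --steps '[{"hand": 0.4, "dp": [0, 0, 0.01], "yaw": 1}, {"hand": 0.4, "dp": [0, 0, 0.01], "yaw": 1}, {"hand": 0.4, "dp": [0, 0, 0.01], "yaw": 1}, {"hand": 0.4, "dp": [0, 0, 0.01], "yaw": 1}, {"hand": 0.4, "dp": [0, 0, 0.01], "yaw": 1}]'

```text
clock: 24.9
tcp_pos: [0.5864, -0.1866, 0.1064]
ee_rot: [-0.0, 0.995, 0.1, 0.0]
ft_force: [-1.8, 0.7, 5.6]
gripper_width: 0.483
```

Run:
```python
import st
from rel import *
p,a,s,M=cur();c=camera("wrist");save("w9",c["pixels"])
W,Q=wcloud(c,s);Wm=W*1000
near=np.isfinite(Wm[...,0])&(np.hypot(Wm[...,0]-587,Wm[...,1]+187)<19)
b=Wm[near&(Wm[...,2]>110)&(Wm[...,2]<126)];print("collar top",len(b),np.median(b[:,2]))
```

```text
[ 0.58641 -0.18656  0.10639] 11.5 j7 -0.669 F [-1.82  0.73  5.6 ] T [0.009 0.361 0.064] w 0.483 24.9
collar top 3554 117.06047436090917
```

View pics/w9.png

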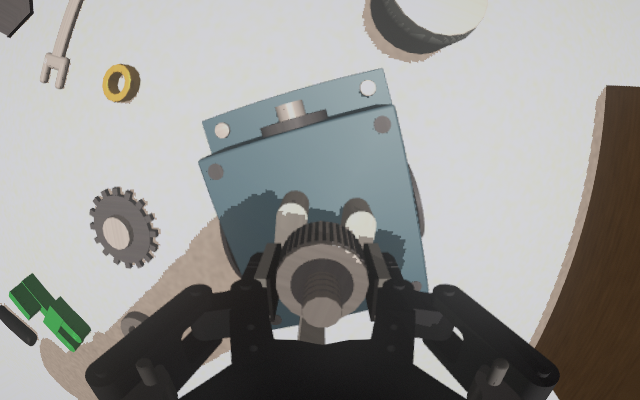

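Emit:
carry_out --steps '[{"hand": 0.4, "dp": [0, 0, 0.003], "yaw": 1}, {"hand": 0.4, "dp": [0, 0, 0.007], "yaw": 1}, {"hand": 0.4, "dp": [0, 0, 0.01], "yaw": 1}, {"hand": 0.4, "dp": [0, 0, 0.006], "yaw": 0.6}, {"hand": 0.4, "dp": [0, 0, 0.004], "yaw": 0.4}]'

```text
clock: 25.58
tcp_pos: [0.5864, -0.1865, 0.1052]
ee_rot: [-0.0, 0.99, -0.138, 0.0]
ft_force: [-0.4, 0.3, 3.1]
gripper_width: 0.485
```

```bash
python3 st.py;python3 st.py
```

```text
[ 0.58636 -0.18652  0.10521] -15.88 j7 -1.055 F [-0.43  0.26  3.13] T [-0.028  0.125  0.043] w 0.485 25.575
[ 0.58636 -0.18652  0.10521] -15.88 j7 -1.055 F [-0.43  0.26  3.13] T [-0.028  0.125  0.043] w 0.485 25.575
```

Emit:
carry_out --steps '[{"hand": 0.4, "dp": [0, 0, 0.004], "yaw": 0.4}, {"hand": 0.4, "dp": [0, 0, 0.004], "yaw": 0.4}, {"hand": 0.4, "dp": [0, 0, 0.004], "yaw": 0.4}, {"hand": 0.4, "dp": [0, 0, 0], "yaw": 0.2}, {"hand": 0.4, "dp": [0, 0, 0], "yaw": 0.2}]'

```text
clock: 26.2
tcp_pos: [0.5864, -0.1865, 0.1048]
ee_rot: [-0.0, 0.972, -0.233, 0.0]
ft_force: [0.7, 2.3, 1.6]
gripper_width: 0.48
```

Run:
```python
import st
from rel import *
p,a,s,M=cur();c=camera("wrist")
W,Q=wcloud(c,s);Wm=W*1000
near=np.isfinite(Wm[...,0])&(np.hypot(Wm[...,0]-587,Wm[...,1]+187)<19)
b=Wm[near&(Wm[...,2]>108)&(Wm[...,2]<126)];print("collar top",len(b),np.median(b[:,2]))
```

```text
[ 0.58636 -0.18654  0.10475] -26.94 j7 -1.211 F [0.65 2.28 1.57] T [ 0.351 -0.349  0.02 ] w 0.48 26.2
collar top 3780 115.39444089331418
```

Emit:
carry_out --steps '[{"hand": 0.4, "dp": [0, 0, 0.004], "yaw": 0.4}, {"hand": 0.4, "dp": [0, 0, 0.004], "yaw": 0.4}, {"hand": 0.4, "dp": [0, 0, 0.003], "yaw": 0.3}, {"hand": 0.4, "dp": [0, 0, 0.003], "yaw": 0.3}, {"hand": 0.4, "dp": [0, 0, 0], "yaw": 0.3}]'

```text
clock: 26.88
tcp_pos: [0.5863, -0.1865, 0.1042]
ee_rot: [-0.0, 0.943, -0.332, 0.0]
ft_force: [3.8, 3.7, 0.2]
gripper_width: 0.484
```

```bash
python3 st.py
```

```text
[ 0.58633 -0.18653  0.10425] -38.74 j7 -1.378 F [3.84 3.68 0.17] T [ 0.74  -0.82   0.034] w 0.484 26.875
```

Emit:
carry_out --steps '[{"hand": 0.4, "dp": [0, 0, 0.001], "yaw": 0.1}, {"hand": 0.4, "dp": [0, 0, 0.001], "yaw": 0.1}, {"hand": 0.4, "dp": [0, 0, 0.001], "yaw": 0.1}, {"hand": 0.4, "dp": [0, 0, 0.001], "yaw": 0.1}, {"hand": 0.4, "dp": [0, 0, 0.001], "yaw": 0.1}]'

```text
clock: 27.5
tcp_pos: [0.5863, -0.1865, 0.1041]
ee_rot: [-0.0, 0.933, -0.359, 0.0]
ft_force: [3.5, 3.2, 1.3]
gripper_width: 0.483
```

```bash
python3 st.py
```

```text
[ 0.58633 -0.18651  0.10408] -42.13 j7 -1.426 F [3.5  3.17 1.29] T [ 0.787 -0.864  0.055] w 0.483 27.5
```

Emit:
carry_out --steps '[{"hand": 0.4, "dp": [0, 0, 0.001], "yaw": 0.1}, {"hand": 0.4, "dp": [0, 0, 0.001], "yaw": 0.1}, {"hand": 0.4, "dp": [0, 0, 0.001], "yaw": 0.1}, {"hand": 0.4, "dp": [0, 0, 0], "yaw": 0}, {"hand": 0.4, "dp": [0, 0, 0], "yaw": 0}]'

```text
clock: 28.12
tcp_pos: [0.5863, -0.1865, 0.104]
ee_rot: [-0.0, 0.927, -0.376, 0.0]
ft_force: [2.9, 4.9, 3.7]
gripper_width: 0.482
```

Run:
```python
import st
from rel import *
p,a,s,M=cur();c=camera("wrist")
W,Q=wcloud(c,s);Wm=W*1000
near=np.isfinite(Wm[...,0])&(np.hypot(Wm[...,0]-587,Wm[...,1]+187)<19)
b=Wm[near&(Wm[...,2]>108)&(Wm[...,2]<126)];print("collar top",len(b),np.median(b[:,2]))
import st
```

```text
[ 0.58632 -0.18651  0.10404] -44.17 j7 -1.455 F [2.94 4.93 3.75] T [ 0.83  -0.724  0.057] w 0.482 28.125
collar top 3868 114.60702055607763
```

Emit:
carry_out --steps '[{"hand": 0.4, "dp": [0, -0.018, 0.001], "yaw": 0.1}, {"hand": 0.4, "dp": [0, 0, 0.001], "yaw": 0.1}, {"hand": 0.4, "dp": [0, 0, 0], "yaw": 0.1}, {"hand": 0.4, "dp": [0, 0, 0], "yaw": 0}, {"hand": 0.4, "dp": [0, 0, 0], "yaw": 0}]'

```text
clock: 28.8
tcp_pos: [0.5864, -0.1865, 0.104]
ee_rot: [-0.0, 0.92, -0.393, -0.0]
ft_force: [1.4, 3.8, 5.6]
gripper_width: 0.483
```

```bash
python3 st.py
```

```text
[ 0.58638 -0.18651  0.104  ] -46.25 j7 -1.485 F [1.4  3.79 5.64] T [ 0.8   -0.317  0.204] w 0.483 28.8
```

Emit:
carry_out --steps '[{"hand": 0.4, "dp": [0, 0, 0.001], "yaw": 0.1}, {"hand": 0.4, "dp": [0, 0, 0], "yaw": 0.1}, {"hand": 0.4, "dp": [0, 0, 0], "yaw": 0.1}, {"hand": 0.4, "dp": [0, 0, 0], "yaw": 0}, {"hand": 0.4, "dp": [0, 0, 0], "yaw": 0}]'

```text
clock: 29.42
tcp_pos: [0.5864, -0.1865, 0.104]
ee_rot: [-0.0, 0.912, -0.409, -0.0]
ft_force: [1.8, 4.8, 5.6]
gripper_width: 0.486
```

```bash
python3 st.py
```

```text
[ 0.58638 -0.18651  0.104  ] -48.33 j7 -1.515 F [1.79 4.8  5.62] T [ 0.832 -0.28   0.367] w 0.486 29.425
```

The torque has climbed clear of the 0.06 N m running value: 0.06, then 0.20, then 0.37. So the washer has nipped the fork, about 0.07 rad past first touch. I want it light, so I'll ease back a hair and check.

Emit:
carry_out --steps '[{"hand": 0.4, "dp": [0, 0, 0], "yaw": -0.08}, {"hand": 0.4, "dp": [0, 0, 0], "yaw": -0.08}, {"hand": 0.4, "dp": [0, 0, 0], "yaw": 0}, {"hand": 0.4, "dp": [0, 0, 0], "yaw": 0}, {"hand": 0.4, "dp": [0, 0, 0], "yaw": 0}]'

```text
clock: 30.05
tcp_pos: [0.5864, -0.1865, 0.104]
ee_rot: [-0.0, 0.916, -0.401, 0.0]
ft_force: [2.4, 5.3, 5.7]
gripper_width: 0.482
```

Run:
```python
import st
from rel import *
p,a,s,M=cur();c=camera("wrist");save("w10",c["pixels"])
W,Q=wcloud(c,s);Wm=W*1000
near=np.isfinite(Wm[...,0])&(np.hypot(Wm[...,0]-587,Wm[...,1]+187)<19)
b=Wm[near&(Wm[...,2]>108)&(Wm[...,2]<126)];print("collar top",len(b),np.median(b[:,2]))
```

```text
[ 0.58638 -0.1865   0.10401] -47.27 j7 -1.499 F [2.36 5.34 5.69] T [ 0.915 -0.323 -0.19 ] w 0.482 30.05
collar top 3855 114.5515320916917
```

View pics/w10.png

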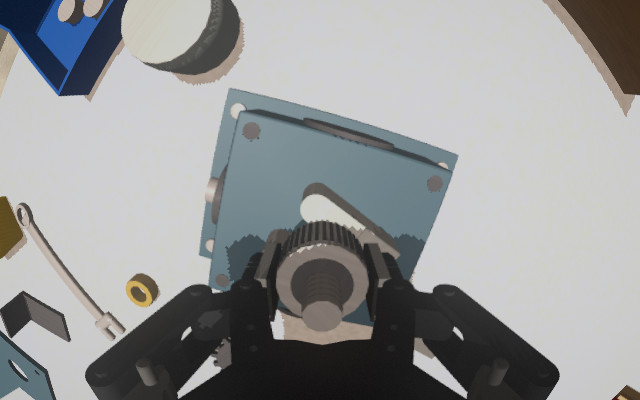

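The backward torque reads −0.19 N m, which means a light clamp of roughly 15–25 N: nipped but not tight. Releasing and rising clear.

Emit:
carry_out --steps '[{"hand": 0.55, "dp": [0, 0, 0], "yaw": 0}, {"hand": 0.6, "dp": [0, 0, 0], "yaw": 0}, {"hand": 0.6, "dp": [0, 0, 0], "yaw": 0}, {"hand": 0.6, "dp": [0, 0, -0.3], "yaw": 0}, {"hand": 0.6, "dp": [0, 0, -0.6], "yaw": 0}]'

```text
clock: 30.72
tcp_pos: [0.586, -0.1867, 0.1317]
ee_rot: [0.0, 0.916, -0.401, -0.0]
ft_force: [1.1, 0.9, 0.0]
gripper_width: 0.601
```

Emit:
carry_out --steps '[{"hand": 0.6, "dp": [0, 0, -0.8], "yaw": 0}, {"hand": 0.6, "dp": [0, 0, -0.9], "yaw": 0}, {"hand": 0.6, "dp": [0, 0, -0.9], "yaw": 0}, {"hand": 0.6, "dp": [0, 0, -0.6], "yaw": 0}, {"hand": 0.6, "dp": [0, 0, 0], "yaw": 0}]'

```text
clock: 31.35
tcp_pos: [0.5869, -0.1867, 0.2286]
ee_rot: [-0.0, 0.916, -0.4, 0.001]
ft_force: [0.3, 0.3, -1.0]
gripper_width: 0.599
```

Run:
```python
import st
from rel import *
p,a,s,M=cur();c=camera("wrist");save("w11",c["pixels"])
W,Q=wcloud(c,s);Wm=W*1000
ok=np.isfinite(Wm[...,0])
r=np.hypot(Wm[...,0]-586.5,Wm[...,1]+186)
b=Wm[ok&(r<19)&(r>11)&(Wm[...,2]>108)&(Wm[...,2]<126)];print("collar top",len(b),np.median(b[:,2]))
b=Wm[ok&(r<60)&(Wm[...,2]>78)&(Wm[...,2]<90)];print("fork top z",np.median(b[:,2]),cv2.minAreaRect(b[:,:2].astype(np.float32)))
b=Wm[ok&(Wm[...,2]>104)&(Wm[...,2]<114)&(np.hypot(Wm[...,0]-522,Wm[...,1]+192)<35)]
if len(b): print("fin top z",np.median(b[:,2]),cv2.minAreaRect(b[:,:2].astype(np.float32)))
b=Wm[ok&(r<19)&(Wm[...,2]>132)&(Wm[...,2]<142)];print("post",((b.max(0)+b.min(0))/2).round(1))
b=Wm[ok&(r<60)&(Wm[...,2]>56)&(Wm[...,2]<64)];print("case",np.median(b[:,2]))
D=camera("side");save("d11",cv2.resize(D["pixels"][180:320,250:430],None,fx=4,fy=4,interpolation=cv2.INTER_CUBIC))
S=camera("scene");save("s11",S["pixels"])
import pickle;O=pickle.load(open("c0.pkl","rb"))
for nm,(x,y) in {"spr":(.5275,-.011),"bear":(.405,-.019),"nut":(.658,-.004)}.items():
    rr=[]
    for C in(O[0],S):
        P=cloud(C);P=P[np.isfinite(P[...,0])];k=(np.hypot(P[:,0]-x,P[:,1]-y)<.055)&(P[:,2]>.006);rr.append((P[k].mean(0)*1000).round(1))
    print(nm,rr)
```

```text
[ 0.58686 -0.18674  0.2286 ] -47.2 j7 -1.603 F [ 0.28  0.31 -0.96] T [ 0.005 -0.016  0.019] w 0.599 31.35
collar top 956 114.39212244389742
fork top z 84.34944297860892 ((569.8765258789062, -187.32583618164062), (85.6684799194336, 52.90015411376953), 4.7784600257873535)
fin top z 109.35149213753681 ((522.7478637695312, -191.19923400878906), (42.40062713623047, 14.698927879333496), 5.394062519073486)
post [ 586.7 -186.1  135.1]
case 60.42222961778157
spr [array([531. ,  -7.8,  12.3]), array([531.1,  -7.7,  12.3])]
bear [array([407. , -17.7,  13.6]), array([407. , -17.6,  13.5])]
nut [array([660.4,  -1.6,  14.5]), array([660.2,  -1.8,  14.7])]
```

View pics/d11.png

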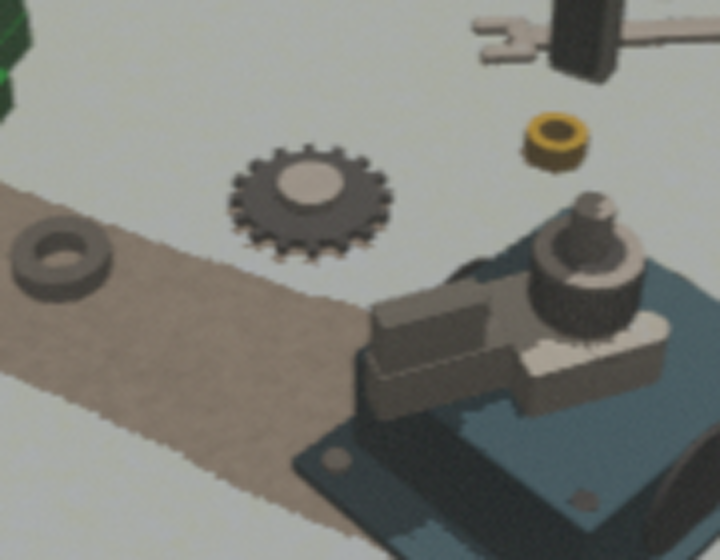

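View pics/s11.png

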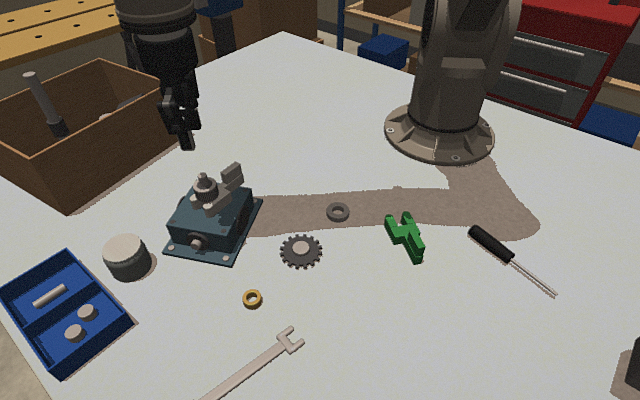

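The side view shows the collar at (270, 588) of the crop, sitting on the fork. Collar underside is at 84.4 mm and the fork top at 84.35 mm, the fork's yaw and fin are unchanged, the bystanders moved 0.2 mm or less, and the hand is clear. Handing in.

```bash
python3 -c "
from rig import hand_in
print(hand_in())"
```

```text
the job is handed in; nothing more can be done
None
```

The aluminium fork is home around the post, flat on the case, and the collar is nipped down on it finger-tight. I handed the job in at about 31.5 s of the 72 s allowed, with the gripper open and clear above the work.

**Fork:** I slid it under the collar until the slot wall met the post at about 5 N. The side force reached about 10 N while I pressed it down onto the case. Its top measures 23.9 mm above the case (24 expected). Its angle did not change while I turned the collar.

**Collar:** I turned it clockwise about 3.8 rad in one grip. The torque rose from 0.06 to 0.37 N m after the washer touched, and I then eased it back about 0.02 rad. The collar's underside and the fork's top agree within 0.1 mm.

**Bystanders:** the sprocket, bearing and brass nut are within about 0.2 mm of where they started.

**Less certain or in disagreement:**
- **Clamping force:** it is only inferred, roughly 13–30 N. The torque rose about twice as steeply as the nominal figures suggest. I asked for a 6 N grip, but the gripper may have applied its 20 N minimum.
- **Seating against the post:** the fin-to-post distance read 64.5 mm before tightening and 64.0 mm after (65 nominal). I put the difference down to camera error.
- **Post position:** the wrist and fixed cameras differed by about 1.5 mm, which I corrected using the forces felt while gripping the collar.

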